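# Face up a row of bottles with a T-shaped straightedge

## Task

Pull the T-shaped straightedge out from under the low shelf by its projecting end until its red handle is well clear, set it down and let go of it; then take it by the handle and use its straight front to push the four bottles gently back until the widest one just meets the back rail and the fronts of all four stand in one straight line parallel to the rail. Then draw the straightedge back clear of the row and leave it standing upright on the table; the gripper must not touch the bottles, they must stay standing, and everything else on the table is to be left where it is.

Things in the scene. Friction and masses are not known exactly. Their poses are not given: they have to be found in the camera images.
- rail: blue back rail fixed to the table behind the row, 280 mm long, 30 mm high, 15 mm thick. Origin at table level on its front face, the face towards the bottles and the robot, at mid length. Its y axis runs along the rail, its x axis points away from the bottles (the pushing direction), z up. It is rigid and does not move.
- ruler_handle (a point): centre of the red handle of the loose T-shaped straightedge (0.3 kg), 27.5 mm above the table. The handle is an upright fin 16 mm thick (y) and 55 mm high, from the back of the blade to 85 mm behind the blade's front; this point is 55 mm behind that front. Axes of all ruler points: x from handle to blade front, y along the blade, z up. At the start it is under the shelf.
- ruler_end (a point): point in the straightedge's aluminium blade (200 mm long in y, centred on the handle, 45 mm high, 8 mm thick in x), 22 mm from its -y end, the end that sticks out about 80 mm from under the shelf at the start; half-way up (22.5 mm) and mid thickness.
- ruler_edge (a point): point on the straight, flat front face of the straightedge's blade at mid length, 22.5 mm above the blade's foot. The blade stands on the table on its long narrow side.
- shelf_mouth (a point): point at table level below the middle of the shelf edge from which the straightedge sticks out. The fixed white shelf is 240 mm (x) by 160 mm (y), underside 80 mm and top 94 mm high, with a 55 mm high instrument on top; side walls at x = +-112 mm, open at this edge. Its y axis points into the shelf, so -y is straight out.
- bottle_a_center (a point): loose white plastic bottle with orange cap, the widest, diameter 58 mm, 90 mm tall with straight sides up to 64 mm, about 0.13 kg; point on its axis half-way up. The four bottles stand side by side in any order, about 57 mm apart along the rail, at uneven distances in front of it.
- bottle_b_center (a point): loose white plastic bottle with blue cap, diameter 46 mm, 86 mm tall with straight sides up to 60 mm, about 0.13 kg; point on its axis half-way up. The four bottles stand side by side in any order, about 57 mm apart along the rail, at uneven distances in front of it.
- bottle_c_center (a point): loose white plastic bottle with green cap, diameter 42 mm, 92 mm tall with straight sides up to 66 mm, about 0.13 kg; point on its axis half-way up. The four bottles stand side by side in any order, about 57 mm apart along the rail, at uneven distances in front of it.
- bottle_d_center (a point): loose white plastic bottle with black cap, diameter 38 mm, 84 mm tall with straight sides up to 58 mm, about 0.13 kg; point on its axis half-way up. The four bottles stand side by side in any order, about 57 mm apart along the rail, at uneven distances in front of it.
- amber_jar: amber jar, diameter 60 mm, 100 mm tall; bystander, to be left where it is. Origin at its underside.
- tape_roll: yellow tape roll lying flat, diameter 70 mm, 25 mm high; bystander, to be left where it is. Origin at its underside.
- screwdriver: screwdriver lying on the table; bystander, to be left where it is. Origin at its underside.
- tip_box: blue box 120 x 80 x 60 mm; bystander, to be left where it is. Origin at its underside.
- beaker: glass beaker, diameter 70 mm, 90 mm tall; bystander, to be left where it is. Origin at its underside.
- carton: cardboard carton 80 x 100 x 80 mm; bystander, to be left where it is. Origin at its underside.

How it is judged:
On the way, in this order (a step that is already met when the one before it is completed fails the run):
1. the straightedge stands on the table with its handle at least 30 mm out from under the shelf, let go and at rest (y of ruler_handle in the frame of shelf_mouth below -0.03 m and contact force between the fingers and ruler below 0.1 N and linear speed of ruler below 0.01 m/s and angle between ruler_edge's own z axis and vertical below 0.1 rad and height (world z) of ruler_handle below 0.032 m), for 0.2 s.
2. the straightedge is held by its handle (distance between the grasp point and ruler_handle below 0.04 m and contact force between the fingers and ruler above 3 N), for 0.2 s.
3. the straightedge, held by its handle and along the row, has pushed the four bottles into line, the widest at the rail (x of bottle_a_center in the frame of rail between -0.034 and -0.024 m and x of bottle_b_center in the frame of rail between -0.04 and -0.03 m and x of bottle_c_center in the frame of rail between -0.042 and -0.032 m and x of bottle_d_center in the frame of rail between -0.044 and -0.034 m and distance between the grasp point and ruler_handle below 0.04 m and angle between the x axis of ruler_edge and the x axis of rail, either way round below 0.15 rad and x of ruler_edge in the frame of rail above -0.075 m), for 0.1 s.
At the end, for the whole second after the job is handed in: All four bottles stand upright and at rest with their front faces within 5 mm of the line that is parallel to the rail and 58 mm (the widest bottle's diameter) in front of it; the straightedge stands upright, let go and at rest on the table with its front at least 15 mm short of that line (x of bottle_a_center in the frame of rail between -0.034 and -0.024 m and x of bottle_b_center in the frame of rail between -0.04 and -0.03 m and x of bottle_c_center in the frame of rail between -0.042 and -0.032 m and x of bottle_d_center in the frame of rail between -0.044 and -0.034 m and angle between each of bottle_a_center, bottle_b_center, bottle_c_center, bottle_d_center, ruler_edge's own z axis and vertical below 0.1 rad and linear speed of each of bottle_a, bottle_b, bottle_c, bottle_d, ruler below 0.01 m/s and x of ruler_edge in the frame of rail below -0.073 m and height (world z) of ruler_handle below 0.032 m); the robot touches nothing.
It fails at once if the gripper or arm touches a bottle (contact force between any of the fingers, the arm and bottle_a above 0.3 N or contact force between any of the fingers, the arm and bottle_b above 0.3 N or contact force between any of the fingers, the arm and bottle_c above 0.3 N or contact force between any of the fingers, the arm and bottle_d above 0.3 N).
It fails at once if a bottle is tipped by more than 0.4 rad (angle between any of bottle_a_center, bottle_b_center, bottle_c_center, bottle_d_center's own z axis and vertical above 0.4 rad).
It fails at once if the rail is pressed with more than 40 N (contact force between rail and anything else above 40 N).
It fails at once if a bystander is moved by more than 20 mm (distance of any of amber_jar, tape_roll, screwdriver, tip_box, beaker, carton from where it was at the start of the episode above 0.02 m).
It also fails if it takes over 66 s, if anything falls off the work surface, if the arm or the gripper's body presses on something with over 40 N, if the wrist force passes 120 N, or if a joint passes its speed limit or range.

## Robot

A 6-joint arm with a two-finger parallel gripper is mounted at the origin on the work surface. World frame = base frame: x ahead of the robot, y to its left, z up, the work surface at z = 0. Lengths are in m, angles in rad, forces in N, time in s.
With the tool pointing down it reaches from about 0.25 to 0.8 m from the base axis. Payload 3.9 kg.
Tool frame: the origin (TCP) lies at the very end of the fingers, on their centre line; the grasp point (between the pads) lies 19 mm behind it (ctrl.grip_depth is the distance from the TCP to the grasp point, in m); z points along the fingers, x is the direction in which the jaws open and shut, and the axes are right-handed (so a half turn about z gives the same grasp; the last joint's range is limited). The gripper opens to 85 mm and grips with 20 to 120 N. Pads are 22 mm wide; open, the fingers measure 114 mm over their backs; the gripper's body (76 mm by 85 mm) begins 54 mm behind the grasp point. The pads swing forward as they close: fully open they stand 13 mm farther back than shut.
Start: joints at [1.1, 0.26, -0.138, 1.173, 0, 1.571], TCP at [0.238, 0.468, 0.231] pointing down, gripper open.
Joint ranges: [-2.78, 2.78], [-0.83, 1.72], [-1.28, 1.37], [-1.9, 2.12], [-1.57, 1.48], [-3.14, 3.14]. Speed limits (rad/s): [2.57, 2.57, 3.14, 3.14, 3.14, 3.14].

## Interface

Orientations are given as a 3x3 rotation matrix whose columns are the frame's x, y, z axes.
In Python, from cell import ctrl gives the robot as it stands.
- The arm moves only by the tool jog_arm, never from a script. Its argument "commands" is a list of rows, each an object with "dp": the shift along the tool's x, y, z each as a share of 50 mm, from -1 to 1, a list of three; "twist": the turn, a rotation vector about the tool's x, y, z each as a share of 45 degrees, from -1 to 1, a list of three; "grip": the opening, from 0 (shut) to 1 (fully open). In form: [{"dp": [dx, dy, dz], "twist": [wx, wy, wz], "grip": grip}, ...]. A call has 1 to 12 rows; each row shifts and turns the pose as measured when the row begins, along the tool's axes as they then stand; what a row does not reach is not made up. A row lasts 1/10 s, in which the tool goes at most 50 mm and 8.59 degrees, less where a joint would pass 70% of its speed; a pose out of reach is approached as far as the arm can. A call with a number of a shift or a turn outside -1 to 1 is refused whole. A call with a gripper value outside its range is refused whole. The fingers move at their own pace and stop on an object; "squeeze" is the grip in N (left out, the last holds). Time passes only in rows, so rows that do not move let the fingers close. It gives the time, the measured TCP pose, the force and the opening at its end, in the units of the state.
- ctrl.state(): the state, without advancing time (a new reading comes with each control period).
- ctrl.snapshot(name): name is "side" or "top"; returns (picture, depth): 480x640x3 uint8, red, green, blue; 480x640 float32, m along the optical axis (not along the pixel's ray), 0 where there is no reading.
- ctrl.get_calibration(name): a dict with "fx", "fy", "cx", "cy" (pixels), "xyz" and "orientation" of the camera in the world. Camera axes: x right, y down, z forward; pixel columns grow to the right and rows downward; lengths in m; the calibration is good to about 2 mm. A picture is of the moment at which its call begins. get_calibration takes no time and is no camera call.
- ctrl.finish_job(): hands the job in, once; it reports no verdict.
The state is a dict: "t": time; "joint_pos": joint angles; "joint_vel": joint speeds; "joint_efforts": joint torques, N m; "ee_pos": TCP position; "tcp_rot": TCP orientation; "force": force on the tool from outside, world axes, zero at the start; "wrist_torque": the same for the moment, N m; "gripper_width": finger opening in m.
Only numpy, scipy, OpenCV 4.12 (cv2) and the standard library are available. Lean on these libraries where they do the work, as an engineer would, in place of code of your own. Each camera call takes 0.05 s, during which the arm holds its last target.

## Working session

There is one attempt and no reset: what is moved stays moved. The work goes in short steps, Python scripts to look and compute and a tool call to move; the robot and the scene stay as the last step left them, time stands still between calls to the robot, and variables do not carry over. Pictures are saved under pics/ and viewed, and the job is handed in when it is done.

Besides the shell and the picture viewer there is one more tool, called after "Call:" by a JSON object that holds its "fn" and its "kwargs". jog_arm: Moves the arm, as the interface text tells. Shift numbers are shares of 50 mm and turn numbers shares of 45 degrees, none past 1 either way. Its arguments: {"type":"object","properties":{"commands":{"type":"array","items":{"type":"object","properties":{"dp":{"type":"array","items":{"type":"number","minimum":-1,"maximum":1}},"twist":{"type":"array","items":{"type":"number","minimum":-1,"maximum":1}},"grip":{"type":"number"}}}},"squeeze":{"type":"number"}},"required":["commands"]}

```bash
ls; mkdir -p pics; cat > h.py <<'E'
from cell import ctrl
import numpy as np, cv2
def snap(n,out):
    p,d=ctrl.snapshot(n); cv2.imwrite(f'pics/{out}.png',p[:,:,::-1]); np.savez(f'pics/{out}.npz',d=d,p=p); return p,d
def cal(n):
    c=ctrl.get_calibration(n); return c,np.array(c['xyz']),np.array(c['orientation'])
def w(n,u,v,d):
    c,t,R=cal(n); return t+R@np.array([(u-c['cx'])/c['fx']*d,(v-c['cy'])/c['fy']*d,d])
def wz(n,u,v,z):
    c,t,R=cal(n); r=R@np.array([(u-c['cx'])/c['fx'],(v-c['cy'])/c['fy'],1]); return t+r*(z-t[2])/r[2]
def cloud(n,d):
    c,t,R=cal(n); v,u=np.mgrid[0:480,0:640]; P=np.stack([(u-c['cx'])/c['fx']*d,(v-c['cy'])/c['fy']*d,d],-1); return P@R.T+t
E
python3 - <<'E'
from h import *
for n in('top','side'):
    snap(n,n+'0'); print(n,ctrl.get_calibration(n))
print(ctrl.state())
E
```

```text
pics
top {'fx': 487.89510827433594, 'fy': 487.89510827433594, 'cx': 320.01281933301345, 'cy': 240.8408121001821, 'xyz': array([ 0.42361793, -0.06972177,  1.06098368]), 'orientation': array([[ 0.00551483, -0.98487002,  0.17320691],
       [-0.99976874, -0.00903065, -0.01951689],
       [ 0.02078577, -0.17305922, -0.98469206]])}
side {'fx': 529.7326501816904, 'fy': 529.7326501816904, 'cx': 321.9768223970564, 'cy': 235.93352142193373, 'xyz': array([ 0.08568196, -0.92492272,  1.00228209]), 'orientation': array([[ 0.85270349, -0.35199102,  0.38600399],
       [-0.522364  , -0.58259658,  0.62266932],
       [ 0.0057106 , -0.73258689, -0.68064957]])}
{'t': 0.1, 'joint_pos': array([ 1.10000015e+00,  2.60630158e-01, -1.39234190e-01,  1.17271654e+00,
       -1.33725852e-06,  1.57079907e+00]), 'joint_vel': array([ 5.69054831e-04, -2.02768087e-03,  2.14525365e-03, -1.73792297e-04,
       -6.93357677e-04,  8.34452231e-05]), 'joint_efforts': array([ 9.49598580e-04, -4.06507194e+01,  2.54527777e+01,  1.00844205e-02,
        1.04464400e-04,  8.42414181e-06]), 'ee_pos': array([0.23785887, 0.46733474, 0.23054417]), 'tcp_rot': array([[ 4.53597716e-01,  8.91206182e-01, -8.08275393e-04],
       [ 8.91204762e-01, -4.53598436e-01, -1.59101559e-03],
       [-1.78455539e-03,  1.34215939e-06, -9.99998408e-01]]), 'force': array([0.22379918, 0.3998877 , 0.05618631]), 'wrist_torque': array([-0.03736535,  0.07056904,  0.00191319]), 'gripper_width': 0.08558846054072859}
```

View pics/top0.png

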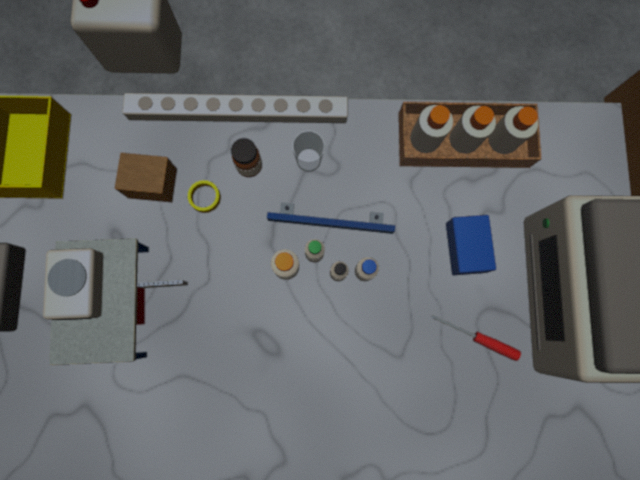

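View pics/side0.png

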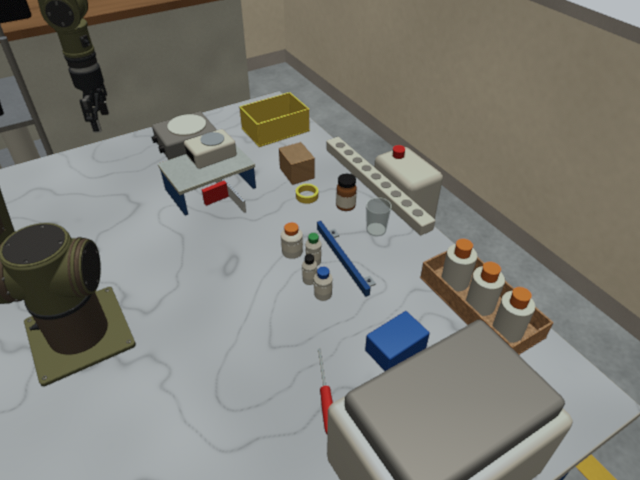

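```bash
python3 - <<'E'
from h import *
z=np.load('pics/top0.npz');p=z['p'];d=z['d']
C=cloud('top',d)
np.set_printoptions(precision=4,suppress=True)
hsv=cv2.cvtColor(p,cv2.COLOR_RGB2HSV)
def box(u0,u1,v0,v1,f=5,name=None):
    cv2.imwrite(f'pics/{name}.png',cv2.resize(p[v0:v1,u0:u1,::-1],None,fx=f,fy=f,interpolation=cv2.INTER_CUBIC))
box(30,190,230,350,5,'shelf');box(255,405,195,295,5,'row')
# rail top points
H=C[:,:,2]
m=(H>.02)&(H<.04);m[:200]=0;m[240:]=0;m[:,:262]=0;m[:,400:]=0
m&=(hsv[:,:,0]>100)&(hsv[:,:,0]<125)&(hsv[:,:,1]>120)
P=C[m];print('rail',len(P),P.min(0),P.max(0),np.median(P,0))
r=cv2.minAreaRect((P[:,:2]*1000).astype(np.float32));print(r)
# bottle caps
for nm,(u,v) in dict(a=(285,262),c=(315,247),d=(340,269),b=(369,267)).items():
    print(nm,d[v,u],w('top',u,v,d[v,u]))
mm=(H>.035)&(H<.05);mm[:265]=0;mm[300:]=0;mm[:,:138]=0;mm[:,192:]=0
P=C[mm];print('blade',len(P),P.min(0),P.max(0)); print(cv2.fitLine((P[:,:2]).astype(np.float32),cv2.DIST_L2,0,.01,.01).ravel())
mm=(H>.088)&(H<.1);mm[:225]=0;mm[380:]=0;mm[:,:30]=0;mm[:,150:]=0
P=C[mm];print('shelf',len(P),P.min(0),P.max(0));print(cv2.minAreaRect((P[:,:2]*1000).astype(np.float32)))
E
```

```text
rail 794 [ 0.6286 -0.2503  0.0203] [0.6658 0.023  0.036 ] [ 0.6468 -0.1118  0.0292]
((647.4366455078125, -113.28541564941406), (274.7100524902344, 13.799363136291504), 84.80270385742188)
a 0.97616225 [ 0.5506 -0.0191  0.091 ]
c 0.97876936 [ 0.5809 -0.0789  0.0948]
d 0.98318785 [ 0.5382 -0.1297  0.0839]
b 0.98630685 [ 0.5429 -0.1885  0.0827]
blade 226 [0.4774 0.1932 0.0352] [0.5181 0.2884 0.0493]
[ 0.1708 -0.9853  0.509   0.2454]
shelf 6787 [0.3504 0.2666 0.088 ] [0.5967 0.4371 0.0995]
((473.366943359375, 351.8814392089844), (240.46426391601562, 162.1766815185547), 2.7627100944519043)
```

```bash
python3 - <<'E'
from h import *
p=np.load('pics/side0.npz')['p']
cv2.imwrite('pics/s2.png',cv2.resize(p[150:310,150:380,::-1],None,fx=3.4,fy=3.4,interpolation=cv2.INTER_CUBIC))
E
```

```text
(no output)
```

View pics/shelf.png

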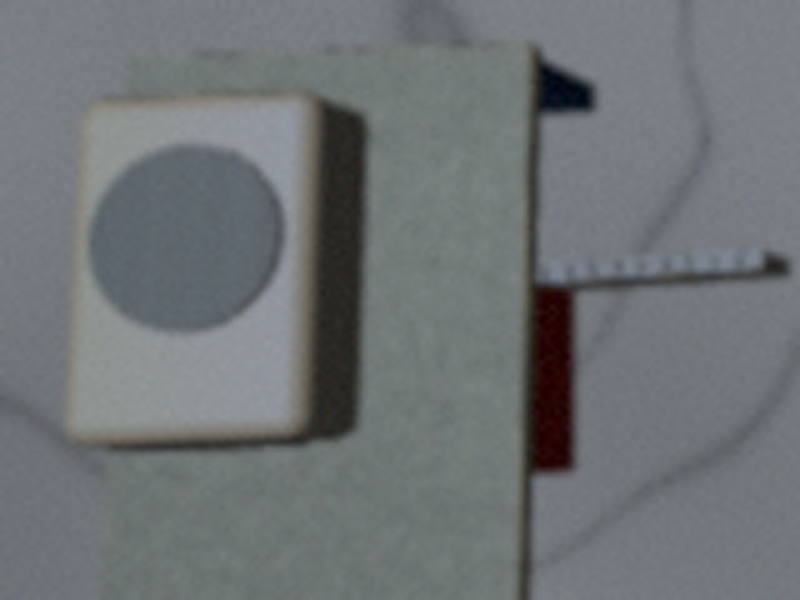

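View pics/row.png

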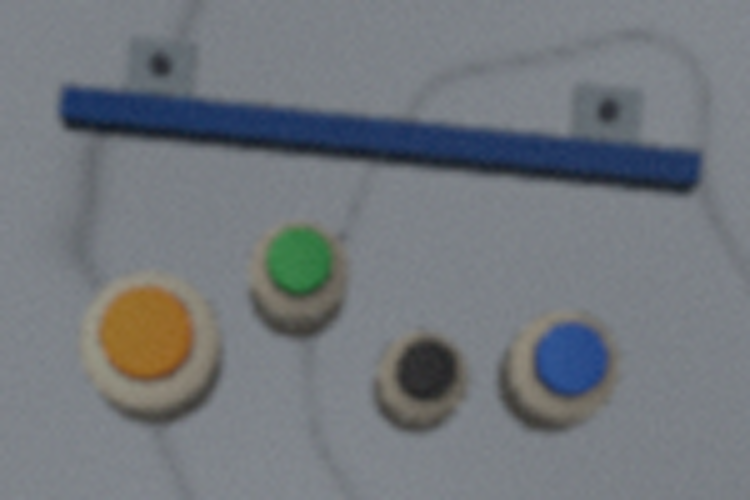

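View pics/s2.png

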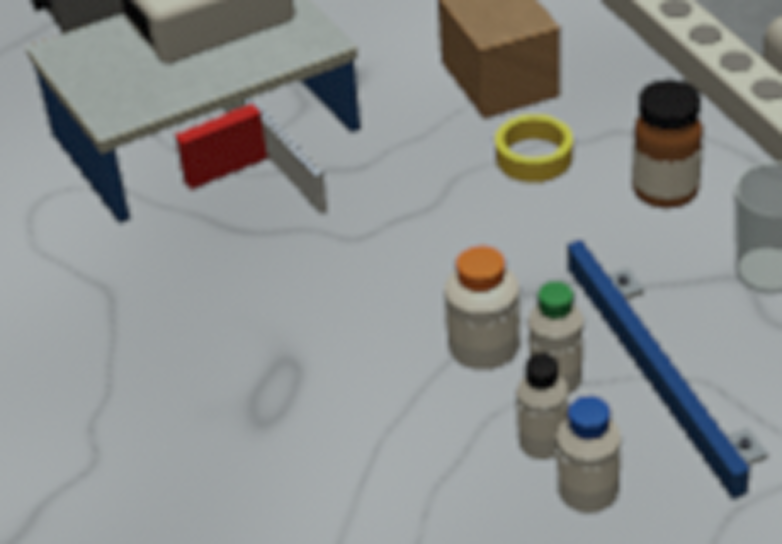

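```bash
cat >> h.py <<'E'
from scipy.optimize import minimize
def proj(n,P):
    c,t,R=cal(n); q=(np.asarray(P)-t)@R; return np.c_[q[:,0]/q[:,2]*c['fx']+c['cx'],q[:,1]/q[:,2]*c['fy']+c['cy']]
def boxpts(x0,x1,y0,y1,z0,z1): return np.array([[x,y,z] for x in(x0,x1) for y in(y0,y1) for z in(z0,z1)])
def place(L,q): c,s=np.cos(q[2]),np.sin(q[2]); return np.c_[q[0]+c*L[:,0]-s*L[:,1],q[1]+s*L[:,0]+c*L[:,1],L[:,2]]
def hullmask(n,P,S=4):
    uv=((proj(n,P)+.5)*S-.5); m=np.zeros((480*S,640*S),np.uint8)
    cv2.fillConvexPoly(m,np.round(cv2.convexHull(uv.astype(np.float32))*16).astype(np.int32),255,shift=4)
    return cv2.resize(m,(640,480),interpolation=cv2.INTER_AREA)/255.
def fitbox(L,q0,masks):
    def f(q): return sum(np.abs(hullmask(n,place(L,q))-m)[roi].sum() for n,m,roi in masks)
    s0=np.array([[0,0,0],[.01,0,0],[0,.01,0],[0,0,.04]])
    r=minimize(f,q0,method='Nelder-Mead',options=dict(initial_simplex=np.array(q0)+s0,xatol=1e-5,fatol=.01,maxiter=300)); 
    return r.x,r.fun
def colmask(p,h0,h1,s0,v0,roi):
    h=cv2.cvtColor(cv2.GaussianBlur(p,(0,0),.6),cv2.COLOR_RGB2HSV); m=((h[:,:,0]>=h0)&(h[:,:,0]<=h1)&(h[:,:,1]>=s0)&(h[:,:,2]>=v0)).astype(float)
    k=np.zeros((480,640),bool);k[roi]=1; return m*k,k
RAIL=boxpts(0,.015,-.14,.14,0,.03)
E
cat > rail.py <<'E'
from h import *
np.set_printoptions(precision=4,suppress=True)
T=np.load('pics/top0.npz')['p'];S=np.load('pics/side0.npz')['p']
mt=('top',)+colmask(T,100,130,90,20,np.s_[200:240,255:405]); ms=('side',)+colmask(S,100,130,90,20,np.s_[215:300,310:378])
print(mt[1].sum(),ms[1].sum())
for M in([mt],[ms],[mt,ms]): print(fitbox(RAIL,[.64,-.113,-.08],M))
q,_=fitbox(RAIL,[.64,-.113,-.08],[mt,ms])
for n,p in(('top',T),('side',S)):
    o=p[:,:,::-1].copy();cv2.polylines(o,[np.round(cv2.convexHull(proj(n,place(RAIL,q)).astype(np.float32))).astype(int)],True,(0,255,255)); cv2.imwrite(f'pics/ro_{n}.png',cv2.resize(o[200:310,255:405],None,fx=5,fy=5))
for u,v in((138,284.4),(187,282.4)): print(wz('top',u,v,.045))
# shelf edge top corners (front edge) crop px
for u,v in((30+537/5,230+45/5),(30+523/5,230+595/5)): print('shelf',wz('top',u,v,.094))
E
python3 rail.py
```

```text
920.0 791.0
(array([ 0.6422, -0.1123, -0.0887]), np.float64(352.0980392156863))
(array([ 0.6431, -0.1094, -0.1217]), np.float64(330.65098039215684))
(array([ 0.6428, -0.1109, -0.1053]), np.float64(698.2352941176471))
[0.5075 0.2858 0.045 ]
[0.5124 0.1853 0.045 ]
shelf [0.5941 0.2761 0.094 ]
shelf [0.3793 0.2665 0.094 ]
```

```bash
cat >> rail.py <<'E'
a=np.hstack([cv2.resize((mt[1][200:240,255:405]*255).astype(np.uint8),(750,200)),])
b=cv2.resize((ms[1][215:300,310:378]*255).astype(np.uint8),None,fx=4,fy=4)
o=cv2.imread('pics/ro_top.png'); o2=cv2.imread('pics/ro_side.png')
can=np.zeros((600,800,3),np.uint8);can[:200,:750]=a[...,None];can[200:540,:272]=b[...,None];can[200:400,300:]=cv2.resize(o[:200],(500,200));can[400:600,300:]=cv2.resize(o2,(500,200))
cv2.imwrite('pics/m1.png',can)
E
python3 rail.py>/dev/null
```

```text
(no output)
```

View pics/m1.png

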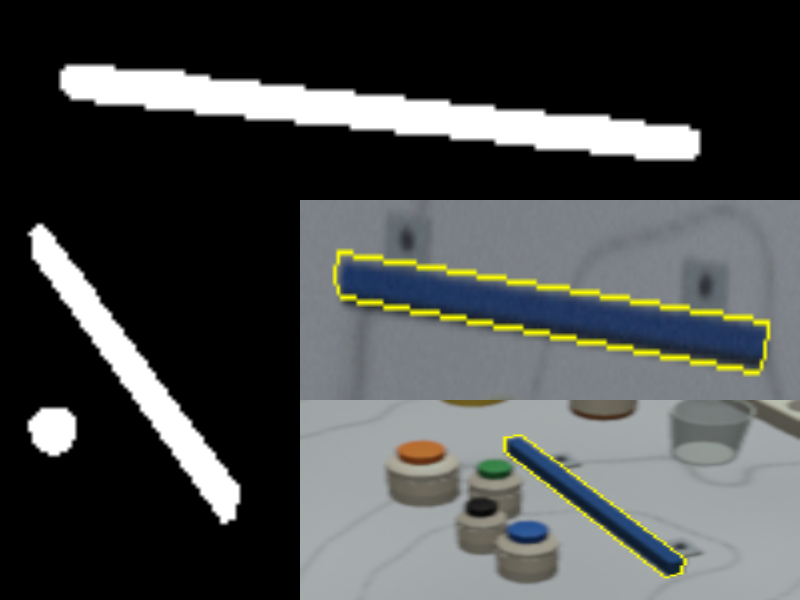

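```bash
cat > rail2.py <<'E'
from h import *
np.set_printoptions(precision=4,suppress=True)
def matte(p,roi,hull,n):
    g=p[:,:,0].astype(float); m=np.zeros((480,640));k=np.zeros((480,640),bool)
    near=cv2.dilate((hullmask(n,hull)>0.01).astype(np.uint8),np.ones((9,9)))>0
    inside=hullmask(n,hull)>.99
    bg=np.median(g[near&~cv2.dilate(inside.astype(np.uint8),np.ones((7,7))).astype(bool)]); fg=np.median(g[inside]); print('bg',bg,fg)
    return (n,np.clip((bg-g)/(bg-fg),0,1),near)
if __name__=='__main__':
    T=np.load('pics/top0.npz')['p'];S=np.load('pics/side0.npz')['p']
    q=[.6422,-.111,-.095]
    a=matte(T,None,place(RAIL,q),'top');b=matte(S,None,place(RAIL,q),'side')
    for M in([a],[b],[a,b]): print(fitbox(RAIL,q,M))
E
python3 rail2.py
```

```text
bg 124.0 34.0
bg 161.0 36.0
(array([ 0.6407, -0.1129, -0.0927]), np.float64(225.05686274509804))
(array([ 0.6424, -0.1116, -0.095 ]), np.float64(204.89129411764708))
(array([ 0.6411, -0.1119, -0.0942]), np.float64(438.98256209150327))
```

```bash
cat > go.py <<'E'
import sys
from h import *
from scipy.spatial.transform import Rotation as Ro
# usage: go.py x y z yawdeg(tool x angle)
def main(x,y,z,a):
    s=ctrl.state();R=np.array(s['tcp_rot']);p=np.array(s['ee_pos'])
    a=np.radians(a);c,n=np.cos(a),np.sin(a)
    Rt=np.array([[c,n,0],[n,-c,0],[0,0,-1]])
    rv=Ro.from_matrix(R.T@Rt).as_rotvec()
    print('t',round(s['t'],2),'p',p.round(4),'yaw',round(np.degrees(np.arctan2(R[1,0],R[0,0])),2),'tilt z',R[:,2].round(4),'w',round(s['gripper_width'],4),'F',s['force'].round(1))
    print('q',s['joint_pos'].round(2))
    print('dp now-tool shares',(R.T@(np.array([x,y,z])-p)/.05).round(3),'dp after turn',(Rt.T@(np.array([x,y,z])-p)/.05).round(3),'twist shares',(rv/np.radians(45)).round(3))
main(*map(float,sys.argv[1:5]))
E
python3 go.py .5115 .207 .13 2.7
```

```text
t 0.1 p [0.2379 0.4673 0.2305] yaw 63.03 tilt z [-8.0e-04 -1.6e-03 -1.0e+00] w 0.0856 F [0.2 0.4 0.1]
q [ 1.1   0.26 -0.14  1.17 -0.    1.57]
dp now-tool shares [-2.154  7.239  2.015] dp after turn [5.221 5.459 2.011] twist shares [1.000e-03 2.000e-03 1.341e+00]
```

Call:
{"fn": "jog_arm", "kwargs": {"commands": [{"dp": [0,0,0],"twist": [0,0,0.17],"grip": 1},{"dp": [0,0,0],"twist": [0,0,0.17],"grip": 1},{"dp": [0,0,0],"twist": [0,0,0.17],"grip": 1},{"dp": [0,0,0],"twist": [0,0,0.17],"grip": 1},{"dp": [0,0,0],"twist": [0,0,0.17],"grip": 1},{"dp": [0,0,0],"twist": [0,0,0.17],"grip": 1},{"dp": [0,0,0],"twist": [0,0,0.17],"grip": 1},{"dp": [0,0,0],"twist": [0,0,0.15],"grip": 1}]}}

```text
t: 0.9
ee_pos: [0.2363, 0.4643, 0.2263]
tcp_rot: [[1.0, 0.005, -0.005], [0.005, -1.0, -0.01], [-0.005, 0.01, -1.0]]
force: [-0.8, 0.7, -0.0]
gripper_width: 0.0854
```

```bash
python3 go.py .5115 .207 .13 2.7
```

```text
t 0.9 p [0.2363 0.4643 0.2263] yaw 0.27 tilt z [-0.0053 -0.0104 -0.9999] w 0.0854 F [-0.8  0.7 -0. ]
q [ 1.1   0.26 -0.15  1.17 -0.    2.67]
dp now-tool shares [5.49  5.151 1.95 ] dp after turn [5.255 5.399 1.926] twist shares [ 0.013  0.007 -0.054]
```

Call:
{"fn": "jog_arm", "kwargs": {"commands": [{"dp": [0.46,0.43,0],"twist": [0.0,0,-0.005],"grip": 1},{"dp": [0.46,0.43,0],"twist": [0.0,0,-0.005],"grip": 1},{"dp": [0.46,0.43,0],"twist": [0.0,0,-0.005],"grip": 1},{"dp": [0.46,0.43,0],"twist": [0.0,0,-0.005],"grip": 1},{"dp": [0.46,0.43,0],"twist": [0.0,0,-0.005],"grip": 1},{"dp": [0.46,0.43,0],"twist": [0.0,0,-0.005],"grip": 1},{"dp": [0.46,0.43,0],"twist": [0.0,0,-0.005],"grip": 1},{"dp": [0.46,0.43,0],"twist": [0.0,0,-0.005],"grip": 1},{"dp": [0.46,0.43,0],"twist": [0.0,0,-0.005],"grip": 1},{"dp": [0.46,0.43,0],"twist": [0.0,0,-0.005],"grip": 1},{"dp": [0.46,0.43,0],"twist": [0.0,0,-0.005],"grip": 1},{"dp": [0.2,0.2,0],"twist": [0.0,0,0],"grip": 1}]}}

```text
t: 2.1
ee_pos: [0.5115, 0.2152, 0.2212]
tcp_rot: [[0.998, 0.054, -0.014], [0.054, -0.998, -0.016], [-0.015, 0.016, -1.0]]
force: [0.6, 0.6, 0.3]
gripper_width: 0.0853
```

```bash
python3 go.py .5115 .207 .13 2.7
```

```text
t 2.1 p [0.5115 0.2152 0.2212] yaw 3.08 tilt z [-0.014  -0.0164 -0.9998] w 0.0853 F [0.6 0.6 0.3]
q [ 0.4   0.33 -0.06  1.2  -0.01  1.92]
dp now-tool shares [0.019 0.135 1.825] dp after turn [-0.007  0.163  1.823] twist shares [0.02  0.019 0.008]
```

Call:
{"fn": "jog_arm", "kwargs": {"commands": [{"dp": [0,0.15,0.2],"twist": [0.02,0.02,0.008],"grip": 1},{"dp": [0,0,0.45],"twist": [0,0,0],"grip": 0.8},{"dp": [0,0,0.45],"twist": [0,0,0],"grip": 0.8},{"dp": [0,0,0.45],"twist": [0,0,0],"grip": 0.8},{"dp": [0,0,0.45],"twist": [0,0,0],"grip": 0.8},{"dp": [0,0,0.45],"twist": [0,0,0],"grip": 0.8},{"dp": [0,0,0.35],"twist": [0,0,0],"grip": 0.8},{"dp": [0,0,0],"twist": [0,0,0],"grip": 0.8}]}}

```text
t: 2.9
ee_pos: [0.5099, 0.2071, 0.0747]
tcp_rot: [[0.999, 0.045, -0.004], [0.045, -0.999, 0.002], [-0.004, -0.002, -1.0]]
force: [0.3, 0.2, 0.1]
gripper_width: 0.0682
```

```bash
python3 go.py .5115 .207 .012 2.7; python3 -c "
from h import *
p,d=snap('side','side1')
cv2.imwrite('pics/s1c.png',cv2.resize(p[100:260,130:330,::-1],None,fx=3.7,fy=3.7))"
```

```text
t 2.9 p [0.5099 0.2071 0.0747] yaw 2.56 tilt z [-0.0039  0.0019 -1.    ] w 0.0682 F [0.3 0.2 0.1]
q [ 0.38  0.42 -0.34  0.82  0.    1.91]
dp now-tool shares [0.037 0.006 1.254] dp after turn [0.032 0.003 1.254] twist shares [-0.003  0.005 -0.003]
```

View pics/s1c.png

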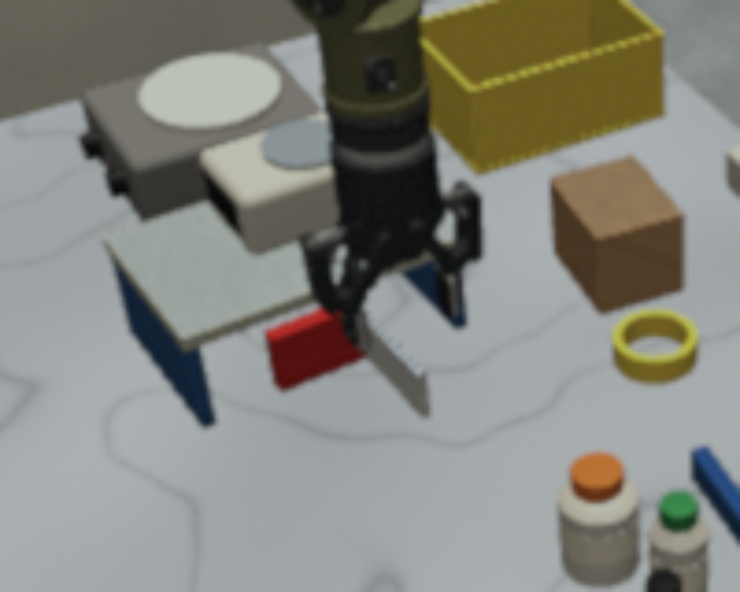

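Call:
{"fn": "jog_arm", "kwargs": {"commands": [{"dp": [0.03,0,0.3],"twist": [0,0,0],"grip": 0.8},{"dp": [0,0,0.3],"twist": [0,0,0],"grip": 0.8},{"dp": [0,0,0.3],"twist": [0,0,0],"grip": 0.8},{"dp": [0,0,0.3],"twist": [0,0,0],"grip": 0.8},{"dp": [0,0,0.0],"twist": [0,0,0],"grip": 0.8}]}}

```text
t: 3.45
ee_pos: [0.516, 0.2109, 0.0205]
tcp_rot: [[0.999, 0.046, 0.006], [0.046, -0.999, 0.007], [0.006, -0.007, -1.0]]
force: [-0.7, 0.5, 0.2]
gripper_width: 0.0682
```

```bash
python3 go.py .5115 .207 .012 2.7
```

```text
t 3.45 p [0.516  0.2109 0.0205] yaw 2.65 tilt z [ 0.0062  0.007  -1.    ] w 0.0682 F [-0.7  0.5  0.2]
q [ 0.39  0.48 -0.4   0.68  0.    1.91]
dp now-tool shares [-0.095  0.074  0.169] dp after turn [-0.094  0.073  0.17 ] twist shares [-0.009 -0.008 -0.001]
```

Call:
{"fn": "jog_arm", "kwargs": {"commands": [{"dp": [-0.09,0.07,0.13],"twist": [-0.01,-0.01,0],"grip": 0.8},{"dp": [0,0,0],"twist": [0,0,0],"grip": 0.6},{"dp": [0,0,0],"twist": [0,0,0],"grip": 0.4},{"dp": [0,0,0],"twist": [0,0,0],"grip": 0.2},{"dp": [0,0,0],"twist": [0,0,0],"grip": 0},{"dp": [0,0,0],"twist": [0,0,0],"grip": 0},{"dp": [0,0,0],"twist": [0,0,0],"grip": 0}], "squeeze": 40}}

```text
t: 4.15
ee_pos: [0.5143, 0.2086, 0.0183]
tcp_rot: [[0.999, 0.046, 0.004], [0.046, -0.999, 0.001], [0.004, -0.001, -1.0]]
force: [0.5, -0.3, -1.4]
gripper_width: 0.0074
```

```bash
python3 go.py .5165 .087 .012 2.7
```

```text
t 4.15 p [0.5143 0.2086 0.0183] yaw 2.66 tilt z [ 0.0042  0.0011 -1.    ] w 0.0074 F [ 0.5 -0.3 -1.4]
q [ 0.39  0.48 -0.41  0.68 -0.    1.91]
dp now-tool shares [-0.069  2.431  0.123] dp after turn [-0.07   2.431  0.125] twist shares [-0.001 -0.005 -0.001]
```

Call:
{"fn": "jog_arm", "kwargs": {"commands": [{"dp": [0,0.15,0],"twist": [0,0,0],"grip": 0},{"dp": [0,0.25,0],"twist": [0,0,0],"grip": 0},{"dp": [0,0.25,0],"twist": [0,0,0],"grip": 0},{"dp": [0,0.25,0],"twist": [0,0,0],"grip": 0},{"dp": [0,0.25,0],"twist": [0,0,0],"grip": 0},{"dp": [0,0.25,0],"twist": [0,0,0],"grip": 0},{"dp": [0,0.25,0],"twist": [0,0,0],"grip": 0},{"dp": [0,0.25,0],"twist": [0,0,0],"grip": 0},{"dp": [0,0.1,0],"twist": [0,0,0],"grip": 0}]}}

```text
t: 5.05
ee_pos: [0.519, 0.0996, 0.018]
tcp_rot: [[0.999, 0.045, 0.004], [0.045, -0.999, 0.002], [0.004, -0.002, -1.0]]
force: [-0.3, 2.3, 0.2]
gripper_width: 0.0073
```

```bash
python3 go.py .5165 .087 .018 2.7
```

```text
t 5.05 p [0.519  0.0996 0.018 ] yaw 2.57 tilt z [ 0.004   0.0022 -1.    ] w 0.0073 F [-0.3  2.3  0.2]
q [ 0.19  0.45 -0.47  0.65  0.    1.71]
dp now-tool shares [-0.062  0.25  -0.   ] dp after turn [-0.062  0.25   0.001] twist shares [-0.003 -0.005 -0.003]
```

Call:
{"fn": "jog_arm", "kwargs": {"commands": [{"dp": [0,0,0],"twist": [0,0,0],"grip": 0},{"dp": [0,0,0],"twist": [0,0,0],"grip": 0.3},{"dp": [0,0,0],"twist": [0,0,0],"grip": 0.5},{"dp": [0,0,0],"twist": [0,0,0],"grip": 0.5},{"dp": [0,0,0],"twist": [0,0,0],"grip": 0.5},{"dp": [0,0,-0.3],"twist": [0,0,0],"grip": 0.5},{"dp": [0,0,-0.5],"twist": [0,0,0],"grip": 0.5},{"dp": [0,0,-0.6],"twist": [0,0,0],"grip": 0.5},{"dp": [0,0,-0.6],"twist": [0,0,0],"grip": 0.5},{"dp": [0,0,-0.4],"twist": [0,0,0],"grip": 0.5},{"dp": [-1,0,-0.4],"twist": [0,0,0],"grip": 0.5},{"dp": [-1,0,0],"twist": [0,0,0],"grip": 0.5}]}}

```text
t: 6.25
ee_pos: [0.4273, 0.0971, 0.1606]
tcp_rot: [[0.999, 0.048, 0.009], [0.048, -0.999, 0.002], [0.009, -0.001, -1.0]]
force: [-0.6, 0.5, 0.9]
gripper_width: 0.0423
```

```bash
python3 -c "
from h import *
p,d=snap('top','top2')
cv2.imwrite('pics/t2c.png',cv2.resize(p[200:380,110:350,::-1],None,fx=3.3,fy=3.3))
p,d=snap('side','side2')
cv2.imwrite('pics/s2c.png',cv2.resize(p[100:300,130:370,::-1],None,fx=3,fy=3))
print(ctrl.state()['ee_pos'])"
```

```text
[0.41682621 0.09527671 0.15734875]
```

View pics/t2c.png

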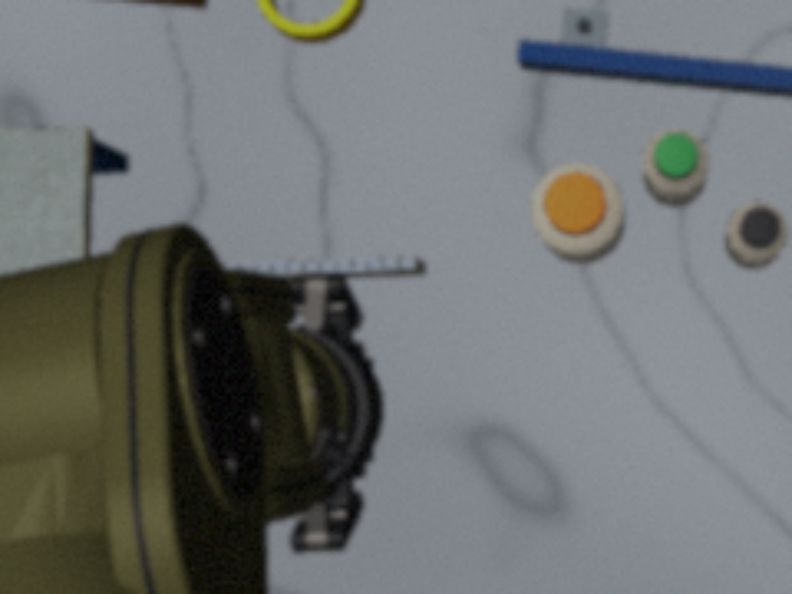

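View pics/s2c.png

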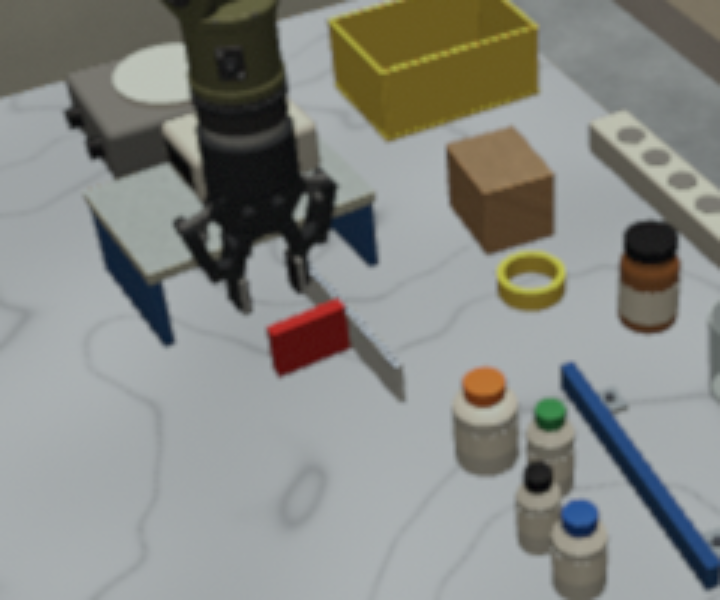

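```bash
cat > ruler.py <<'E'
from h import *
import sys
np.set_printoptions(precision=4,suppress=True)
BL=boxpts(-.008,0,-.1,.1,0,.045); HD=boxpts(-.085,-.008,-.008,.008,0,.055)
def fit(tag,q0):
    S=np.load(f'pics/{tag}.npz')['p'].astype(float)
    a=np.clip((S[:,:,0]-S[:,:,1]-20)/90,0,1); k=cv2.dilate((hullmask('side',place(HD,q0))>.01).astype(np.uint8),np.ones((25,25)))>0
    return fitbox(HD,q0,[('side',a,k)])
E
python3 - <<'E'
from ruler import *
A=wz('top',238.5,280.3,.045);B=wz('top',191.8,281.2,.045);print(A,B,np.arctan2(-(B-A)[0],(B-A)[1]))
for S in (np.load('pics/side2.npz')['p'],): print(S[212,235],S[216,230])
print(fit('side2',[.521,.176,.045]))
q=[.521,.176,.045]
p=cv2.imread('pics/side2.png')
for L in(BL,HD): cv2.polylines(p,[np.round(cv2.convexHull(proj('side',place(L,q)).astype(np.float32))).astype(int)],True,(0,255,255))
cv2.imwrite('pics/s2o.png',cv2.resize(p[180:260,200:280],None,fx=7,fy=7))
E
```

```text
[0.5175 0.0791 0.045 ] [0.5149 0.1755 0.045 ] 0.026823998079464183
[83 16 15] [83 18 16]
(array([0.521 , 0.1865, 0.0319]), np.float64(249.46928104575164))
```

View pics/s2o.png

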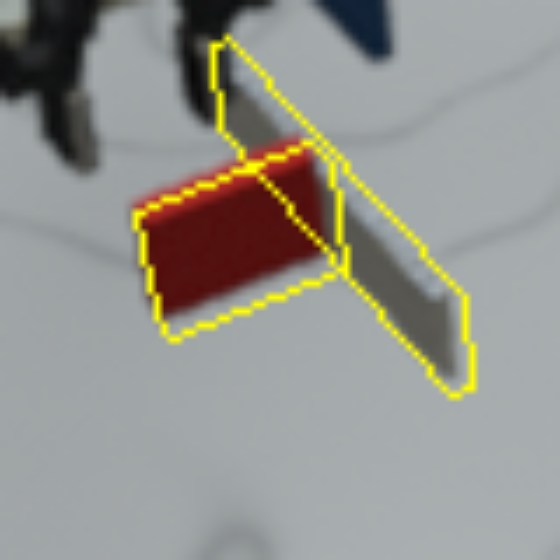

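```bash
sed -i 's#-20)/90#-15)/50#' ruler.py
python3 - <<'E'
from ruler import *
q,f=fit('side2',[.521,.18,.04]);print(q,f)
p=cv2.imread('pics/side2.png')
for L in(BL,HD): cv2.polylines(p,[np.round(cv2.convexHull(proj('side',place(L,q)).astype(np.float32))).astype(int)],True,(0,255,255))
cv2.imwrite('pics/s2p.png',cv2.resize(p[180:260,200:280],None,fx=7,fy=7))
print('handle',place(np.array([[-.055,0,.0275]]),q))
E
```

```text
[0.5204 0.1875 0.0714] 73.69176470588235
handle [[0.4655 0.1836 0.0275]]
```

View pics/s2p.png

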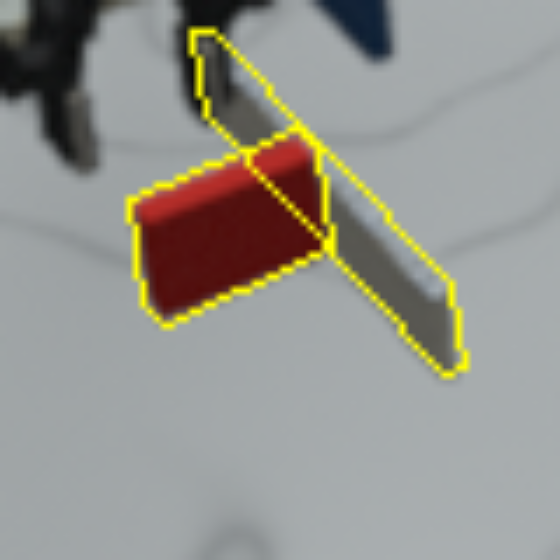

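Call:
{"fn": "jog_arm", "kwargs": {"commands": [{"dp": [0,0,0],"twist": [0,0,-0.185],"grip": 0.5},{"dp": [0,0,0],"twist": [0,0,-0.185],"grip": 0.5},{"dp": [0,0,0],"twist": [0,0,-0.185],"grip": 0.5},{"dp": [0,0,0],"twist": [0,0,-0.185],"grip": 0.5},{"dp": [0,0,0],"twist": [0,0,-0.185],"grip": 0.5},{"dp": [0,0,0],"twist": [0,0,-0.185],"grip": 0.5},{"dp": [0,0,0],"twist": [0,0,-0.185],"grip": 0.5},{"dp": [0,0,0],"twist": [0,0,-0.185],"grip": 0.5},{"dp": [0,0,0],"twist": [0,0,-0.185],"grip": 0.6},{"dp": [0,0,0],"twist": [0,0,-0.185],"grip": 0.6},{"dp": [0,0,0],"twist": [0,0,-0.1],"grip": 0.7}]}}

```text
t: 7.45
ee_pos: [0.4164, 0.0976, 0.1574]
tcp_rot: [[-0.064, 0.998, -0.003], [0.998, 0.064, -0.002], [-0.002, -0.003, -1.0]]
force: [-0.6, 0.2, 0.5]
gripper_width: 0.0599
```

```bash
python3 go.py .459 .181 .09 92.8
```

```text
t 7.45 p [0.4164 0.0976 0.1574] yaw 93.7 tilt z [-0.0032 -0.0021 -1.    ] w 0.0599 F [-0.6  0.2  0.5]
q [ 0.23  0.15 -0.49  0.94 -0.    0.17]
dp now-tool shares [1.611 0.962 1.341] dp after turn [1.623 0.933 1.347] twist shares [-0.004  0.002  0.02 ]
```

Call:
{"fn": "jog_arm", "kwargs": {"commands": [{"dp": [0.3,0.18,0],"twist": [0,0,0.02],"grip": 0.8},{"dp": [0.4,0.2,0],"twist": [0,0,0],"grip": 0.8},{"dp": [0.4,0.25,0],"twist": [0,0,0],"grip": 0.8},{"dp": [0.4,0.25,0],"twist": [0,0,0],"grip": 0.8},{"dp": [0.2,0.1,0.3],"twist": [0,0,0],"grip": 0.8},{"dp": [0,0,0.5],"twist": [0,0,0],"grip": 0.8},{"dp": [0,0,0.4],"twist": [0,0,0],"grip": 0.8},{"dp": [0,0,0],"twist": [0,0,0],"grip": 0.8}]}}

```text
t: 8.25
ee_pos: [0.4656, 0.1917, 0.0953]
tcp_rot: [[-0.054, 0.999, 0.002], [0.999, 0.054, -0.001], [-0.001, 0.002, -1.0]]
force: [0.4, -0.6, -0.1]
gripper_width: 0.0683
```

```bash
python3 go.py .459 .181 .016 92.8; python3 -c "
from h import *
p,d=snap('side','side3')
cv2.imwrite('pics/s3c.png',cv2.resize(p[100:260,130:330,::-1],None,fx=3.7,fy=3.7))"
```

```text
t 8.25 p [0.4656 0.1917 0.0953] yaw 93.09 tilt z [ 0.0016 -0.0013 -1.    ] w 0.0683 F [ 0.4 -0.6 -0.1]
q [ 0.39  0.32 -0.43  0.82 -0.    0.34]
dp now-tool shares [-0.204 -0.146  1.586] dp after turn [-0.207 -0.142  1.586] twist shares [0.002 0.002 0.006]
```

View pics/s3c.png

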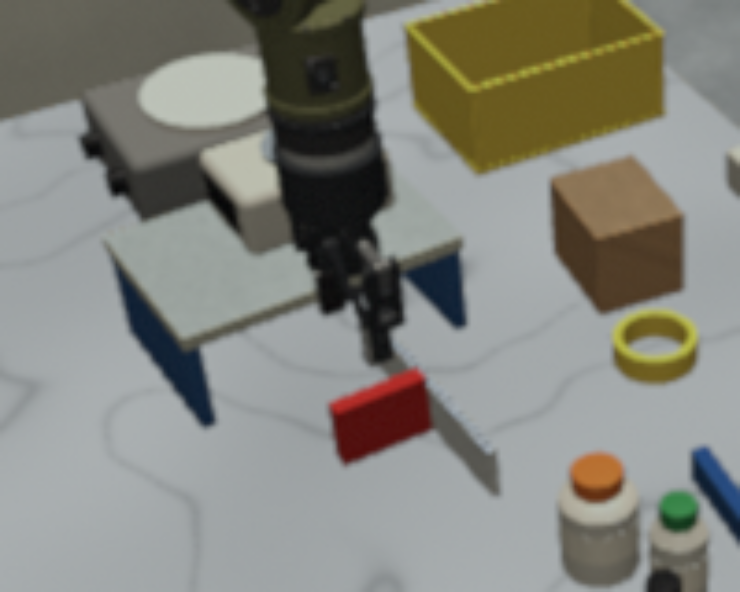

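Call:
{"fn": "jog_arm", "kwargs": {"commands": [{"dp": [-0.2,-0.15,0],"twist": [0,0,0],"grip": 0.8},{"dp": [0,0,0.2],"twist": [0,0,0],"grip": 0.8},{"dp": [0,0,0.3],"twist": [0,0,0],"grip": 0.8},{"dp": [0,0,0.3],"twist": [0,0,0],"grip": 0.8},{"dp": [0,0,0.3],"twist": [0,0,0],"grip": 0.8},{"dp": [0,0,0.3],"twist": [0,0,0],"grip": 0.8},{"dp": [0,0,0],"twist": [0,0,0],"grip": 0.8}]}}

```text
t: 9.0
ee_pos: [0.4632, 0.1805, 0.029]
tcp_rot: [[-0.051, 0.999, 0.014], [0.999, 0.051, 0.003], [0.003, 0.014, -1.0]]
force: [0.5, 0.0, 0.1]
gripper_width: 0.0688
```

```bash
python3 go.py .459 .181 .016 92.8; python3 -c "
from h import *
p,d=snap('side','side4')
cv2.imwrite('pics/s4c.png',cv2.resize(p[100:260,130:330,::-1],None,fx=3.7,fy=3.7))"
```

```text
t 9.0 p [0.4632 0.1805 0.029 ] yaw 92.94 tilt z [ 0.0141  0.0035 -0.9999] w 0.0688 F [0.5 0.  0.1]
q [ 0.37  0.38 -0.55  0.62 -0.    0.32]
dp now-tool shares [ 0.013 -0.087  0.259] dp after turn [ 0.014 -0.083  0.26 ] twist shares [ 0.018 -0.003  0.003]
```

View pics/s4c.png

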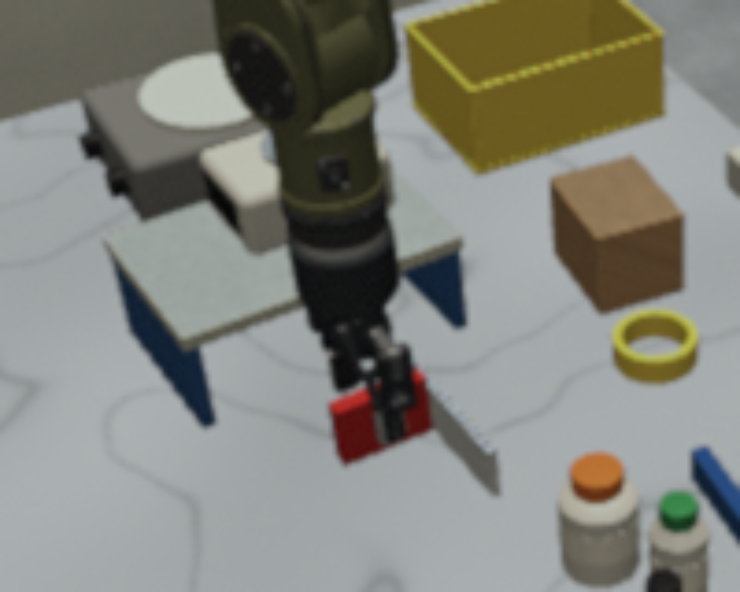

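Call:
{"fn": "jog_arm", "kwargs": {"commands": [{"dp": [0,-0.06,0.2],"twist": [0.02,0,0],"grip": 0.8},{"dp": [0,-0.03,0.05],"twist": [0,0,0],"grip": 0.8},{"dp": [0,0,0],"twist": [0,0,0],"grip": 0.8}]}}

```text
t: 9.35
ee_pos: [0.461, 0.1809, 0.0186]
tcp_rot: [[-0.051, 0.999, 0.002], [0.999, 0.051, 0.005], [0.004, 0.003, -1.0]]
force: [-0.0, -0.2, -0.5]
gripper_width: 0.0685
```

```bash
python3 go.py .459 .181 .016 92.8
```

```text
t 9.35 p [0.461  0.1809 0.0186] yaw 92.91 tilt z [ 0.0023  0.0046 -1.    ] w 0.0685 F [-0.  -0.2 -0.5]
q [ 0.37  0.4  -0.55  0.61  0.    0.32]
dp now-tool shares [ 0.003 -0.04   0.052] dp after turn [ 0.003 -0.04   0.052] twist shares [ 0.003 -0.006  0.002]
```

Call:
{"fn": "jog_arm", "kwargs": {"commands": [{"dp": [0,0,0],"twist": [0,0,0],"grip": 0.6},{"dp": [0,0,0],"twist": [0,0,0],"grip": 0.4},{"dp": [0,0,0],"twist": [0,0,0],"grip": 0.2},{"dp": [0,0,0],"twist": [0,0,0],"grip": 0},{"dp": [0,0,0],"twist": [0,0,0],"grip": 0},{"dp": [0,0,0],"twist": [0,0,0],"grip": 0},{"dp": [0,0,0],"twist": [0,0,0],"grip": 0}], "squeeze": 80}}

```text
t: 10.05
ee_pos: [0.4619, 0.1815, 0.0197]
tcp_rot: [[-0.051, 0.999, 0.004], [0.999, 0.051, 0.005], [0.005, 0.005, -1.0]]
force: [0.4, 0.1, 0.1]
gripper_width: 0.0154
```

```bash
python3 go.py .459 .181 .016 92.8;python3 -c "
from h import *
p,d=snap('side','side5')
cv2.imwrite('pics/s5c.png',cv2.resize(p[100:260,130:330,::-1],None,fx=3.7,fy=3.7))
p,d=snap('top','top5')
cv2.imwrite('pics/t5c.png',cv2.resize(p[200:380,110:350,::-1],None,fx=3.3,fy=3.3))"
```

```text
t 10.05 p [0.4619 0.1815 0.0197] yaw 92.95 tilt z [ 0.0045  0.0053 -1.    ] w 0.0154 F [0.4 0.1 0.1]
q [ 0.37  0.4  -0.55  0.61  0.    0.32]
dp now-tool shares [-0.007 -0.058  0.074] dp after turn [-0.006 -0.058  0.075] twist shares [ 0.006 -0.006  0.003]
```

View pics/s5c.png

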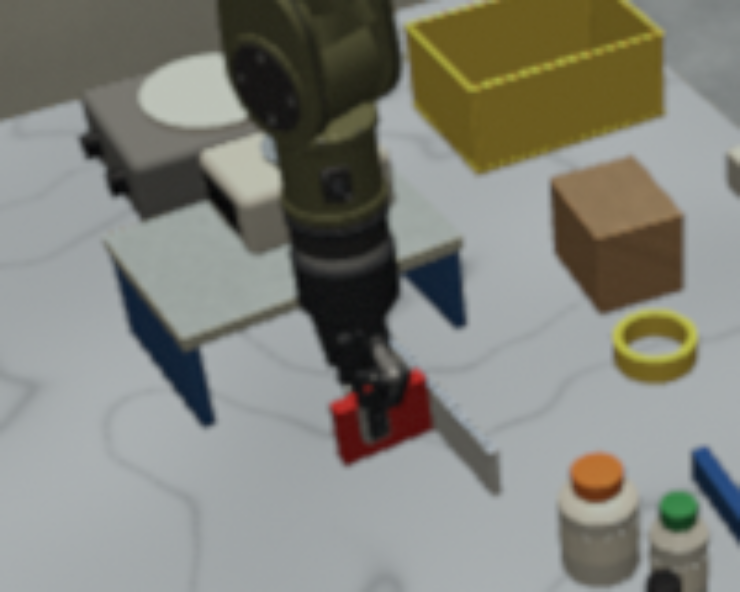

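View pics/t5c.png

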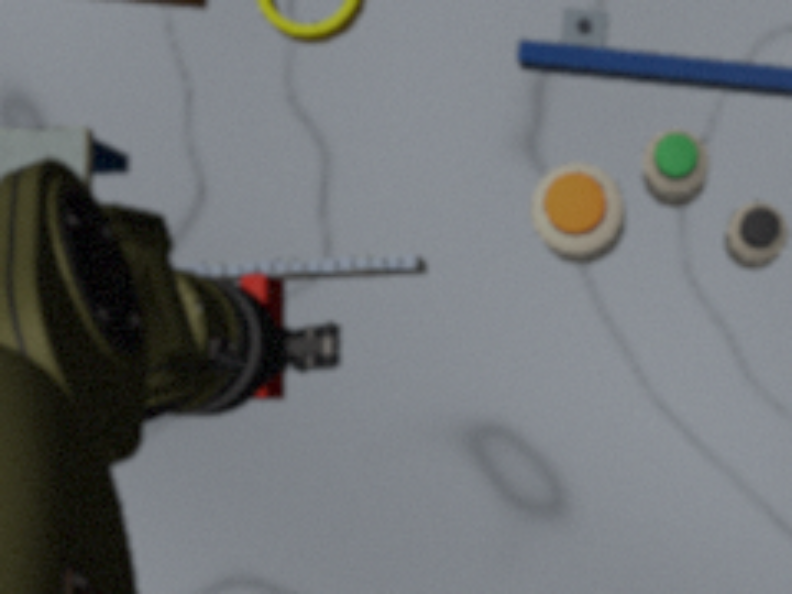

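Call:
{"fn": "jog_arm", "kwargs": {"commands": [{"dp": [0,-0.06,-0.12],"twist": [0.006,-0.006,0],"grip": 0},{"dp": [0,-0.3,-0.05],"twist": [0,0,0.06],"grip": 0},{"dp": [0,-0.3,0],"twist": [0,0,0.06],"grip": 0},{"dp": [-0.2,-0.3,0],"twist": [0,0,0.06],"grip": 0},{"dp": [-0.4,-0.1,0],"twist": [0,0,0],"grip": 0},{"dp": [-0.4,0,0],"twist": [0,0,0],"grip": 0},{"dp": [-0.4,0,0],"twist": [0,0,0],"grip": 0}]}}

```text
t: 10.85
ee_pos: [0.3976, 0.1116, 0.0287]
tcp_rot: [[0.092, 0.996, -0.006], [0.996, -0.092, -0.0], [-0.001, -0.006, -1.0]]
force: [0.5, -0.1, -2.4]
gripper_width: 0.015
```

```bash
python3 go.py .415 -.0907 .022 84.6
```

```text
t 10.85 p [0.3976 0.1116 0.0287] yaw 84.73 tilt z [-6.e-03 -3.e-04 -1.e+00] w 0.015 F [ 0.5 -0.1 -2.4]
q [ 0.27  0.28 -0.72  0.57  0.    0.36]
dp now-tool shares [-3.998  0.718  0.134] dp after turn [-3.996  0.726  0.135] twist shares [-0.008  0.001  0.003]
```

Call:
{"fn": "jog_arm", "kwargs": {"commands": [{"dp": [-0.38,0.02,0],"twist": [-0.005,0,0],"grip": 0},{"dp": [-0.38,0.02,0],"twist": [0,0,0],"grip": 0},{"dp": [-0.38,0.02,0],"twist": [0,0,0],"grip": 0},{"dp": [-0.38,0.02,0],"twist": [0,0,0],"grip": 0},{"dp": [-0.38,0.02,0],"twist": [0,0,0],"grip": 0},{"dp": [-0.38,0.02,0],"twist": [0,0,0],"grip": 0},{"dp": [-0.38,0.02,0],"twist": [0,0,0],"grip": 0},{"dp": [-0.38,0.02,0],"twist": [0,0,0],"grip": 0},{"dp": [-0.38,0.02,0],"twist": [0,0,0],"grip": 0},{"dp": [-0.2,0.02,0],"twist": [0,0,0],"grip": 0},{"dp": [0,0,0],"twist": [0,0,0],"grip": 0}]}}

```text
t: 11.95
ee_pos: [0.3834, -0.0778, 0.0305]
tcp_rot: [[0.095, 0.995, -0.012], [0.995, -0.095, -0.001], [-0.002, -0.012, -1.0]]
force: [-0.5, -0.8, -3.4]
gripper_width: 0.0153
```

```bash
python3 go.py .415 -.0907 .022 84.6;python3 -c "
from h import *
p,d=snap('side','side6')
cv2.imwrite('pics/s6c.png',cv2.resize(p[150:310,170:380,::-1],None,fx=3.7,fy=3.7))
p,d=snap('top','top6')
cv2.imwrite('pics/t6c.png',cv2.resize(p[195:335,230:420,::-1],None,fx=4,fy=4))"
```

```text
t 11.95 p [ 0.3834 -0.0778  0.0305] yaw 84.56 tilt z [-1.190e-02 -9.000e-04 -9.999e-01] w 0.0153 F [-0.5 -0.8 -3.4]
q [-0.2   0.25 -0.76  0.57 -0.   -0.1 ]
dp now-tool shares [-0.196  0.656  0.162] dp after turn [-0.196  0.654  0.169] twist shares [-0.015  0.003 -0.001]
```

View pics/s6c.png

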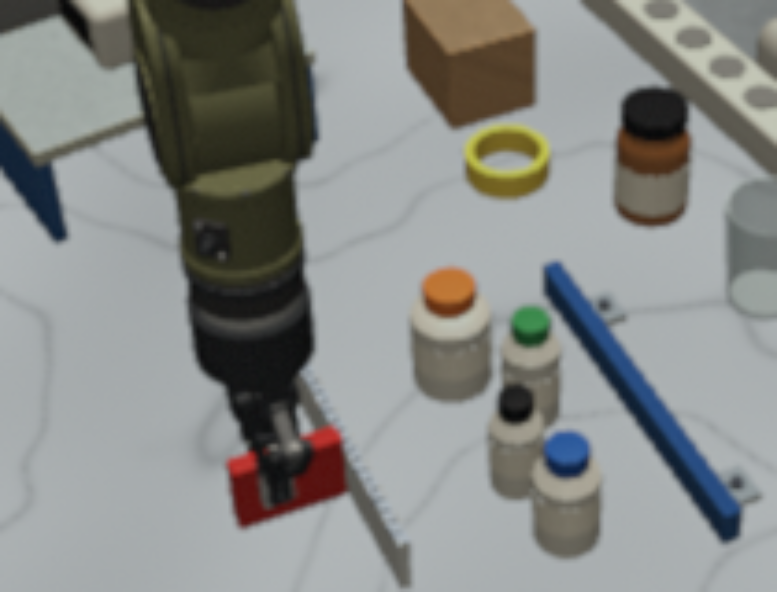

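View pics/t6c.png

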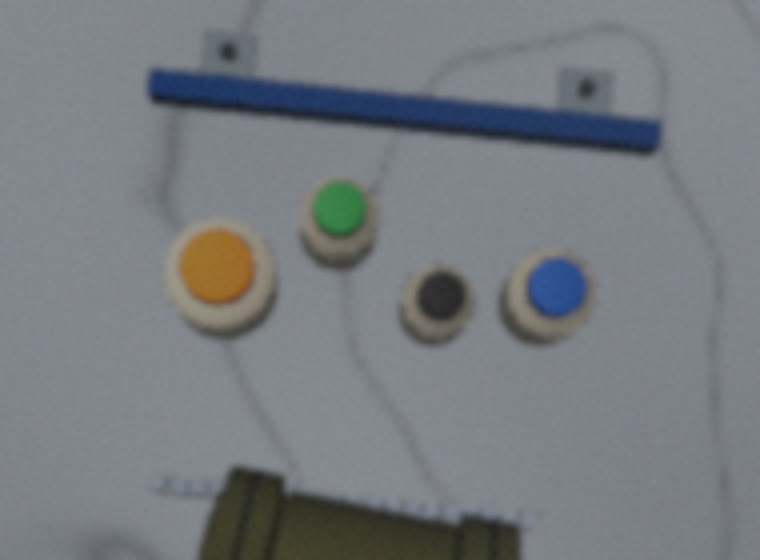

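```bash
cat > rf.py <<'E'
from ruler import *
RQ=np.array([.641,-.112,-.094])
def torail(P):
    P=np.atleast_2d(P)[:,:2]-RQ[:2];c,s=np.cos(RQ[2]),np.sin(RQ[2]);return np.c_[c*P[:,0]+s*P[:,1],-s*P[:,0]+c*P[:,1]]
E
python3 - <<'E'
from rf import *
z=.045+.011
A=wz('top',268,315.5,z);B=wz('top',365,325,z);print(A,B,np.linalg.norm(A-B))
print('blade mid-thickness rail',torail([A,B]), 'tcp',torail([.3834,-.0778]))
for nm,u,v,h in(('a',230+217/4,195+266/4,.09),('c',230+340/4,195+207/4,.092),('d',230+441/4,195+296/4,.084),('b',230+557/4,195+287/4,.086)): print(nm,torail(wz('top',u,v,h)))
E
```

```text
[0.4453 0.0153 0.056 ] [ 0.4274 -0.1821  0.056 ] 0.19818990541909628
blade mid-thickness rail [[-0.2067  0.1083]
 [-0.2061 -0.0899]] tcp [[-0.2597  0.0099]]
a [[-0.0977  0.0857]]
c [[-0.0619  0.0274]]
d [[-0.1006 -0.0278]]
b [[-0.0904 -0.0854]]
```

Call:
{"fn": "jog_arm", "kwargs": {"commands": [{"dp": [-0.2,0.1,0.1],"twist": [-0.015,0,0],"grip": 0},{"dp": [0,0.2,0.06],"twist": [0,0,0],"grip": 0},{"dp": [0,0.2,0.03],"twist": [0,0,0],"grip": 0},{"dp": [0,0.2,0],"twist": [0,0,0],"grip": 0},{"dp": [0,0,0],"twist": [0,0,0],"grip": 0}]}}

```text
t: 12.55
ee_pos: [0.4182, -0.0883, 0.0202]
tcp_rot: [[0.089, 0.996, -0.003], [0.996, -0.089, 0.0], [0.0, -0.003, -1.0]]
force: [0.8, -1.3, -2.2]
gripper_width: 0.015
```

```bash
python3 go.py .5261 -.1012 .021 84.6; python3 -c "
from rf import *
print(torail(ctrl.state()['ee_pos']))"
```

```text
t 12.55 p [ 0.4182 -0.0883  0.0202] yaw 84.87 tilt z [-3.3e-03  3.0e-04 -1.0e+00] w 0.015 F [ 0.8 -1.3 -2.2]
q [-0.21  0.31 -0.7   0.56 -0.   -0.12]
dp now-tool shares [-0.063  2.173 -0.024] dp after turn [-0.053  2.173 -0.016] twist shares [-0.004 -0.     0.006]
[[-0.2241  0.0026]]
```

Call:
{"fn": "jog_arm", "kwargs": {"commands": [{"dp": [-0.05,0.1,-0.03],"twist": [-0.004,0,0.006],"grip": 0},{"dp": [0,0.12,0],"twist": [0,0,0],"grip": 0},{"dp": [0,0.12,0],"twist": [0,0,0],"grip": 0},{"dp": [0,0.12,0],"twist": [0,0,0],"grip": 0},{"dp": [0,0.1,0],"twist": [0,0,0],"grip": 0},{"dp": [0,0.1,0],"twist": [0,0,0],"grip": 0},{"dp": [0,0.1,0],"twist": [0,0,0],"grip": 0},{"dp": [0,0.1,0],"twist": [0,0,0],"grip": 0}]}}

```text
t: 13.35
ee_pos: [0.4649, -0.0947, 0.0207]
tcp_rot: [[0.093, 0.996, -0.002], [0.996, -0.093, 0.001], [0.0, -0.002, -1.0]]
force: [-0.9, -0.3, -2.5]
gripper_width: 0.0147
```

```bash
python3 go.py .5261 -.1012 .021 84.6; python3 -c "
from rf import *
print(torail(ctrl.state()['ee_pos']))"
```

```text
t 13.35 p [ 0.4649 -0.0947  0.0207] yaw 84.66 tilt z [-1.5e-03  6.0e-04 -1.0e+00] w 0.0147 F [-0.9 -0.3 -2.5]
q [-0.2   0.37 -0.6   0.6   0.   -0.11]
dp now-tool shares [-0.016  1.231 -0.008] dp after turn [-0.015  1.231 -0.006] twist shares [-0.002 -0.001  0.001]
[[-0.177   0.0007]]
```

Call:
{"fn": "jog_arm", "kwargs": {"commands": [{"dp": [0,0.08,0],"twist": [0,0,0],"grip": 0},{"dp": [0,0.08,0],"twist": [0,0,0],"grip": 0},{"dp": [0,0.08,0],"twist": [0,0,0],"grip": 0},{"dp": [0,0.08,0],"twist": [0,0,0],"grip": 0},{"dp": [0,0.08,0],"twist": [0,0,0],"grip": 0},{"dp": [0,0.08,0],"twist": [0,0,0],"grip": 0},{"dp": [0,0.08,0],"twist": [0,0,0],"grip": 0}]}}

```text
t: 14.05
ee_pos: [0.4839, -0.096, 0.0209]
tcp_rot: [[0.094, 0.995, -0.02], [0.996, -0.094, 0.003], [0.001, -0.02, -1.0]]
force: [-6.2, 0.6, 5.2]
gripper_width: 0.015
```

```bash
python3 go.py .5261 -.1012 .021 84.6; python3 -c "
from rf import *
print(torail(ctrl.state()['ee_pos']))
p,d=snap('side','side7')
cv2.imwrite('pics/s7c.png',cv2.resize(p[150:310,170:380,::-1],None,fx=3.7,fy=3.7))
p,d=snap('top','top7')
cv2.imwrite('pics/t7c.png',cv2.resize(p[195:335,230:420,::-1],None,fx=4,fy=4))"
```

```text
t 14.05 p [ 0.4839 -0.096   0.0209] yaw 84.6 tilt z [-0.0196  0.0029 -0.9998] w 0.015 F [-6.2  0.6  5.2]
q [-0.2   0.41 -0.53  0.65 -0.   -0.1 ]
dp now-tool shares [-0.024  0.85  -0.018] dp after turn [-0.024  0.85  -0.001] twist shares [-0.025 -0.001  0.   ]
[[-0.1579  0.0012]]
```

View pics/s7c.png

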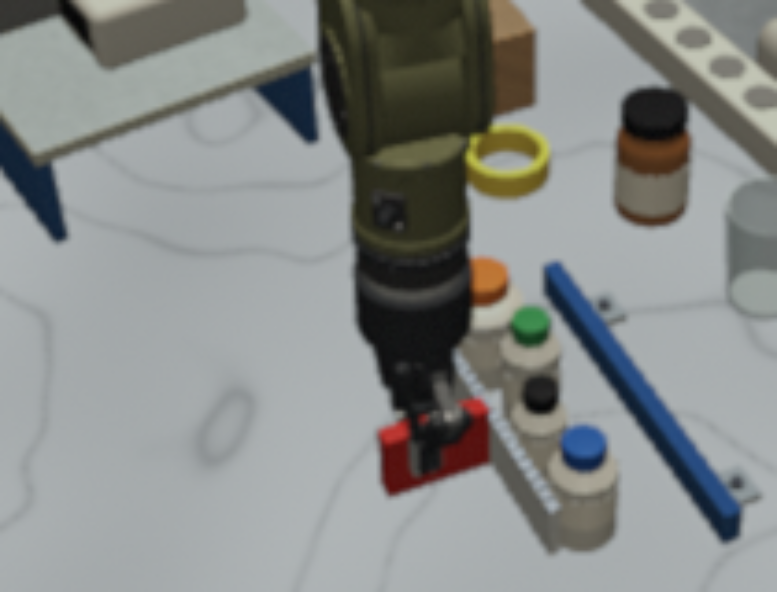

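View pics/t7c.png

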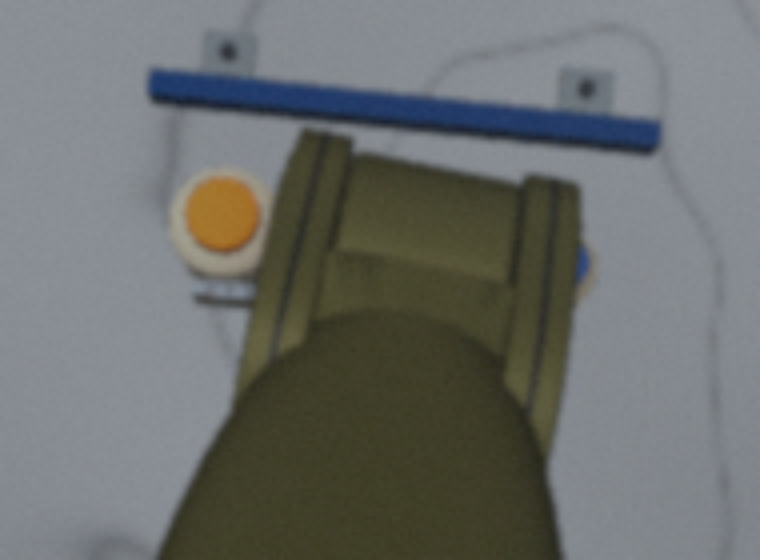

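Call:
{"fn": "jog_arm", "kwargs": {"commands": [{"dp": [0,0.08,-0.04],"twist": [-0.025,0,0],"grip": 0},{"dp": [0,0.1,0],"twist": [-0.005,0,0],"grip": 0},{"dp": [0,0.1,0],"twist": [-0.005,0,0],"grip": 0},{"dp": [0,0.1,0],"twist": [-0.005,0,0],"grip": 0},{"dp": [0,0.1,0],"twist": [-0.005,0,0],"grip": 0}]}}

```text
t: 14.65
ee_pos: [0.5093, -0.0984, 0.0218]
tcp_rot: [[0.094, 0.995, 0.018], [0.996, -0.094, -0.001], [0.001, 0.018, -1.0]]
force: [-1.6, 0.1, -4.0]
gripper_width: 0.0151
```

```bash
python3 go.py .5261 -.1012 .021 84.6; python3 -c "
from rf import *
print(torail(ctrl.state()['ee_pos']))"
```

```text
t 14.65 p [ 0.5093 -0.0984  0.0218] yaw 84.59 tilt z [ 1.760e-02 -6.000e-04 -9.998e-01] w 0.0151 F [-1.6  0.1 -4. ]
q [-0.19  0.42 -0.51  0.62  0.   -0.1 ]
dp now-tool shares [-0.025  0.34   0.022] dp after turn [-0.025  0.341  0.017] twist shares [ 0.022 -0.001 -0.   ]
[[-0.1324  0.0012]]
```

Call:
{"fn": "jog_arm", "kwargs": {"commands": [{"dp": [0,0.06,0],"twist": [0.015,0,0],"grip": 0},{"dp": [0,0.06,0],"twist": [0.004,0,0],"grip": 0},{"dp": [0,0.06,0],"twist": [0,0,0],"grip": 0}]}}

```text
t: 14.95
ee_pos: [0.5187, -0.0993, 0.0218]
tcp_rot: [[0.094, 0.996, 0.0], [0.996, -0.094, 0.001], [0.001, 0.0, -1.0]]
force: [-3.7, -0.1, -0.9]
gripper_width: 0.015
```

```bash
python3 go.py .5261 -.1012 .021 84.6; python3 -c "
from rf import *
print(torail(ctrl.state()['ee_pos']))
p,d=snap('side','side8')
cv2.imwrite('pics/s8c.png',cv2.resize(p[150:310,170:380,::-1],None,fx=3.7,fy=3.7))
p,d=snap('top','top8')
cv2.imwrite('pics/t8c.png',cv2.resize(p[195:335,230:420,::-1],None,fx=4,fy=4))"
```

```text
t 14.95 p [ 0.5187 -0.0993  0.0218] yaw 84.59 tilt z [ 4.e-04  1.e-03 -1.e+00] w 0.015 F [-3.7 -0.1 -0.9]
q [-0.19  0.44 -0.47  0.66  0.   -0.1 ]
dp now-tool shares [-0.025  0.15   0.017] dp after turn [-0.025  0.15   0.017] twist shares [ 0.    -0.001 -0.   ]
[[-0.1229  0.0012]]
```

View pics/s8c.png

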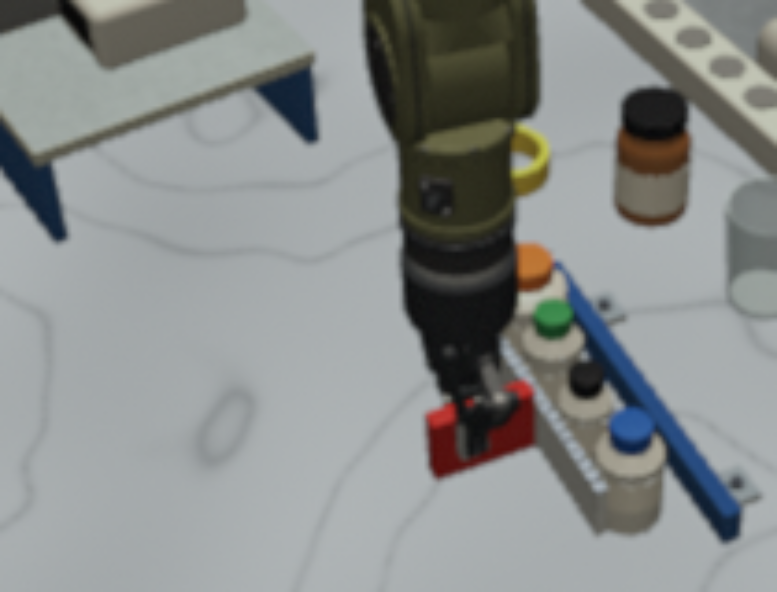

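View pics/t8c.png

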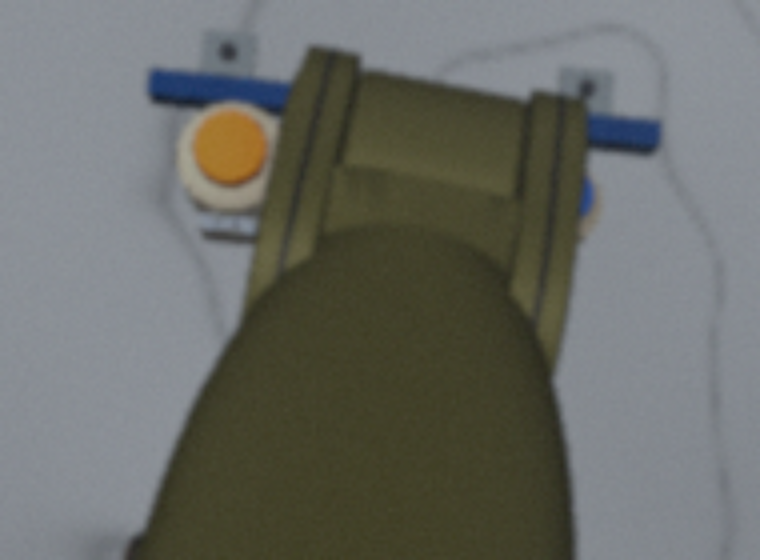

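```bash
python3 -c "
from rf import *
print('a',torail(wz('top',287.25,231.75,.09)), 'blade mid', torail(wz('top',230+225/4,195+221/4,.046)))"
```

```text
a [[-0.0368  0.0864]] blade mid [[-0.0681  0.087 ]]
```

Call:
{"fn": "jog_arm", "kwargs": {"commands": [{"dp": [0,0.05,0],"twist": [0,0,0],"grip": 0},{"dp": [0,0.05,0],"twist": [0,0,0],"grip": 0}]}}

```text
t: 15.25
ee_pos: [0.5242, -0.0998, 0.0218]
tcp_rot: [[0.094, 0.996, 0.001], [0.996, -0.094, 0.001], [0.001, 0.001, -1.0]]
force: [-2.9, 0.9, -2.0]
gripper_width: 0.0149
```

```bash
python3 go.py .5261 -.1012 .021 84.6
```

```text
t 15.25 p [ 0.5242 -0.0998  0.0218] yaw 84.59 tilt z [ 1.3e-03  9.0e-04 -1.0e+00] w 0.0149 F [-2.9  0.9 -2. ]
q [-0.19  0.45 -0.45  0.67  0.   -0.09]
dp now-tool shares [-0.024  0.039  0.017] dp after turn [-0.024  0.039  0.017] twist shares [ 0.002 -0.001 -0.   ]
```

Call:
{"fn": "jog_arm", "kwargs": {"commands": [{"dp": [0,0.04,0],"twist": [0,0,0],"grip": 0}]}}

```text
t: 15.35
ee_pos: [0.5262, -0.1, 0.0218]
tcp_rot: [[0.094, 0.996, 0.001], [0.996, -0.094, 0.001], [0.001, 0.001, -1.0]]
force: [-4.4, 0.7, -1.0]
gripper_width: 0.0147
```

```bash
python3 go.py .5261 -.1012 .021 84.6
```

```text
t 15.35 p [ 0.5262 -0.1     0.0218] yaw 84.59 tilt z [ 1.e-03  9.e-04 -1.e+00] w 0.0147 F [-4.4  0.7 -1. ]
q [-0.19  0.45 -0.45  0.67  0.   -0.09]
dp now-tool shares [-0.025  0.001  0.017] dp after turn [-0.025  0.001  0.017] twist shares [ 0.001 -0.001 -0.   ]
```

Call:
{"fn": "jog_arm", "kwargs": {"commands": [{"dp": [0,0.03,0],"twist": [0,0,0],"grip": 0}]}}

```text
t: 15.45
ee_pos: [0.5266, -0.1, 0.0217]
tcp_rot: [[0.094, 0.996, -0.001], [0.996, -0.094, 0.001], [0.001, -0.001, -1.0]]
force: [-7.0, 0.2, 1.0]
gripper_width: 0.0149
```

```bash
python3 go.py .5261 -.1012 .021 84.6; python3 -c "
from rf import *
p,d=snap('side','side9')
cv2.imwrite('pics/s9c.png',cv2.resize(p[200:310,240:380,::-1],None,fx=5.4,fy=5.4))
p,d=snap('top','top9')
cv2.imwrite('pics/t9c.png',cv2.resize(p[205:275,260:400,::-1],None,fx=5.5,fy=5.5))"
```

```text
t 15.45 p [ 0.5266 -0.1     0.0217] yaw 84.62 tilt z [-0.0013  0.0011 -1.    ] w 0.0149 F [-7.   0.2  1. ]
q [-0.19  0.46 -0.44  0.67  0.   -0.09]
dp now-tool shares [-0.025 -0.007  0.013] dp after turn [-0.025 -0.007  0.013] twist shares [-0.002 -0.001  0.   ]
```

View pics/s9c.png

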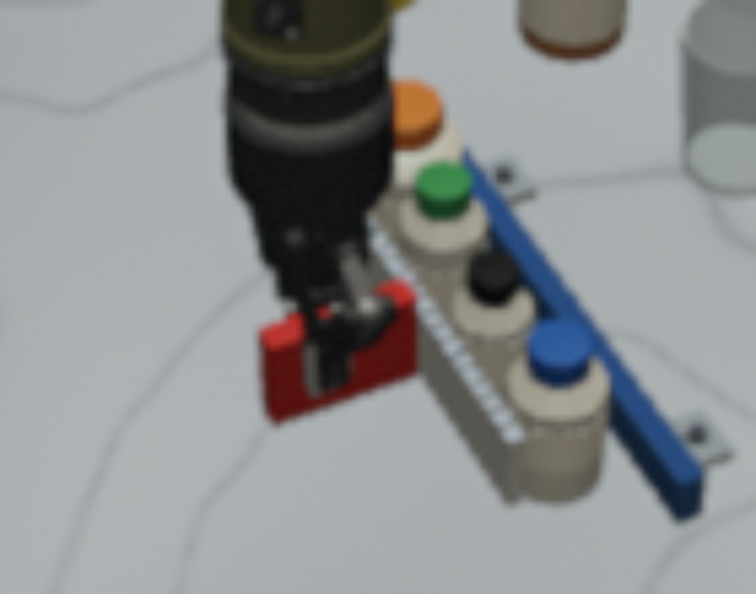

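View pics/t9c.png

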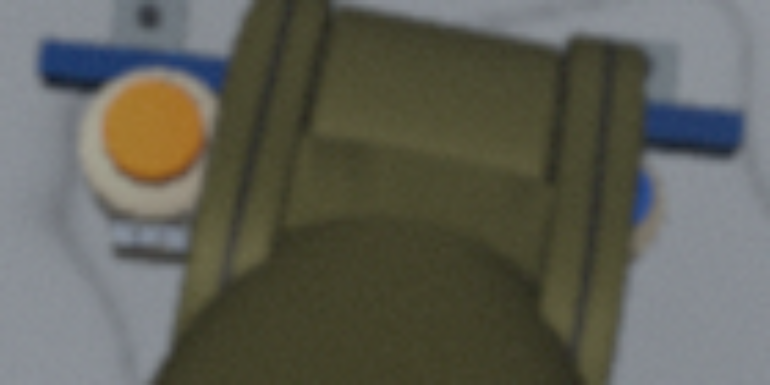

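Call:
{"fn": "jog_arm", "kwargs": {"commands": [{"dp": [0,0.03,0],"twist": [0,0,0],"grip": 0},{"dp": [0,0,0],"twist": [0,0,0],"grip": 0}]}}

```text
t: 15.75
ee_pos: [0.5264, -0.0999, 0.0214]
tcp_rot: [[0.093, 0.996, -0.004], [0.996, -0.093, 0.002], [0.001, -0.004, -1.0]]
force: [-1.4, 0.8, -2.6]
gripper_width: 0.0148
```

```bash
python3 go.py .5261 -.1012 .021 84.6
```

```text
t 15.75 p [ 0.5264 -0.0999  0.0214] yaw 84.67 tilt z [-0.0042  0.0016 -1.    ] w 0.0148 F [-1.4  0.8 -2.6]
q [-0.19  0.46 -0.44  0.68  0.   -0.09]
dp now-tool shares [-0.026 -0.003  0.007] dp after turn [-0.026 -0.003  0.007] twist shares [-0.006 -0.001  0.001]
```

Call:
{"fn": "jog_arm", "kwargs": {"commands": [{"dp": [0,-0.05,0],"twist": [0,0,0],"grip": 0},{"dp": [0,-0.1,0],"twist": [0,0,0],"grip": 0},{"dp": [0,-0.15,0],"twist": [0,0,0],"grip": 0},{"dp": [0,-0.2,0],"twist": [0,0,0],"grip": 0},{"dp": [0,-0.2,0],"twist": [0,0,0],"grip": 0},{"dp": [0,-0.2,0],"twist": [0,0,0],"grip": 0},{"dp": [0,-0.2,0],"twist": [0,0,0],"grip": 0},{"dp": [0,-0.1,0],"twist": [0,0,0],"grip": 0},{"dp": [0,0,0],"twist": [0,0,0],"grip": 0},{"dp": [0,0,0],"twist": [0,0,0],"grip": 0}]}}

```text
t: 16.75
ee_pos: [0.4655, -0.0945, 0.0226]
tcp_rot: [[0.094, 0.996, 0.005], [0.996, -0.094, 0.0], [0.001, 0.005, -1.0]]
force: [0.0, -0.9, -3.9]
gripper_width: 0.0146
```

```bash
python3 go.py .4664 -.0957 .0195 84.6
```

```text
t 16.75 p [ 0.4655 -0.0945  0.0226] yaw 84.63 tilt z [ 5.4e-03  2.0e-04 -1.0e+00] w 0.0146 F [ 0.  -0.9 -3.9]
q [-0.2   0.37 -0.6   0.6   0.   -0.11]
dp now-tool shares [-0.023  0.02   0.062] dp after turn [-0.023  0.02   0.062] twist shares [ 0.007 -0.001  0.001]
```

Before letting go, lower gently to the table.

Call:
{"fn": "jog_arm", "kwargs": {"commands": [{"dp": [0,0,0.03],"twist": [0.006,0,0],"grip": 0},{"dp": [0,0,0.03],"twist": [0,0,0],"grip": 0},{"dp": [0,0,0.01],"twist": [0,0,0],"grip": 0}]}}

```text
t: 17.05
ee_pos: [0.4669, -0.0947, 0.0197]
tcp_rot: [[0.093, 0.996, 0.002], [0.996, -0.093, 0.0], [0.001, 0.002, -1.0]]
force: [-6.2, 0.6, 10.2]
gripper_width: 0.0149
```

```bash
python3 go.py .4664 -.0957 .0195 84.6;python3 -c "
from rf import *
p,d=snap('side','side10')
cv2.imwrite('pics/s10c.png',cv2.resize(p[180:310,200:380,::-1],None,fx=4.4,fy=4.4))"
```

```text
t 17.05 p [ 0.4669 -0.0947  0.0197] yaw 84.64 tilt z [ 1.9e-03  4.0e-04 -1.0e+00] w 0.0149 F [-6.2  0.6 10.2]
q [-0.2   0.38 -0.6   0.6   0.   -0.11]
dp now-tool shares [-0.021 -0.008  0.003] dp after turn [-0.021 -0.008  0.003] twist shares [ 0.002 -0.001  0.001]
```

View pics/s10c.png

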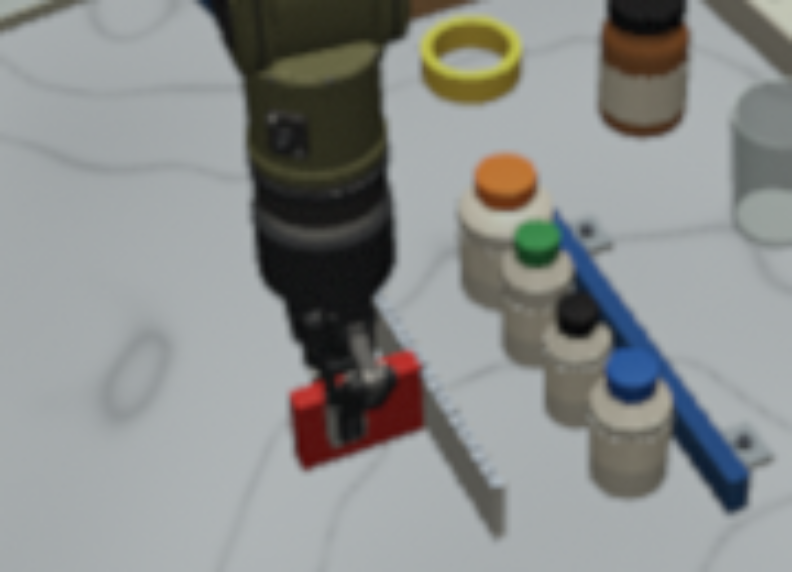

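Call:
{"fn": "jog_arm", "kwargs": {"commands": [{"dp": [0,0,-0.01],"twist": [0,0,0],"grip": 0},{"dp": [0,0,0],"twist": [0,0,0],"grip": 0.3},{"dp": [0,0,0],"twist": [0,0,0],"grip": 0.5},{"dp": [0,0,0],"twist": [0,0,0],"grip": 0.6},{"dp": [0,0,0],"twist": [0,0,0],"grip": 0.6},{"dp": [0,-0.1,-0.3],"twist": [0,0,0],"grip": 0.6},{"dp": [0,0,-0.5],"twist": [0,0,0],"grip": 0.6},{"dp": [0,0,-0.6],"twist": [0,0,0],"grip": 0.6},{"dp": [0,-0.1,-0.6],"twist": [0,0,0],"grip": 0.6},{"dp": [0,-0.4,-0.6],"twist": [0,0,0],"grip": 0.6},{"dp": [0,-0.5,-0.6],"twist": [0,0,0],"grip": 0.6},{"dp": [0.5,-0.5,-0.3],"twist": [0,0,0],"grip": 0.6}]}}

```text
t: 18.3
ee_pos: [0.392, -0.0639, 0.2001]
tcp_rot: [[0.096, 0.995, 0.006], [0.995, -0.096, -0.001], [-0.0, 0.006, -1.0]]
force: [1.4, 1.0, -0.1]
gripper_width: 0.0512
```

Call:
{"fn": "jog_arm", "kwargs": {"commands": [{"dp": [0.7,-0.3,0],"twist": [0,0,0],"grip": 0.6},{"dp": [0.7,-0.3,0],"twist": [0,0,0],"grip": 0.6},{"dp": [0.7,0,0],"twist": [0,0,0],"grip": 0.6},{"dp": [0.7,0,0],"twist": [0,0,0],"grip": 0.6},{"dp": [0.5,0,0],"twist": [0,0,0],"grip": 0.6},{"dp": [0,0,0],"twist": [0,0,0],"grip": 0.6},{"dp": [0,0,0],"twist": [0,0,0],"grip": 0.6}]}}

```text
t: 19.0
ee_pos: [0.3766, 0.1102, 0.2047]
tcp_rot: [[0.096, 0.995, 0.017], [0.995, -0.096, 0.001], [0.002, 0.017, -1.0]]
force: [0.2, -0.2, -0.7]
gripper_width: 0.0512
```

```bash
python3 -c "
from rf import *
print(ctrl.state()['ee_pos'])
p,d=snap('side','side11')
cv2.imwrite('pics/s11c.png',cv2.resize(p[180:310,200:380,::-1],None,fx=4.4,fy=4.4))
p,d=snap('top','top11');cv2.imwrite('pics/t11c.png',cv2.resize(p[195:335,250:410,::-1],None,fx=5,fy=4.2*5/4.2))"
```

```text
[0.3766 0.1102 0.2047]
```

View pics/s11c.png

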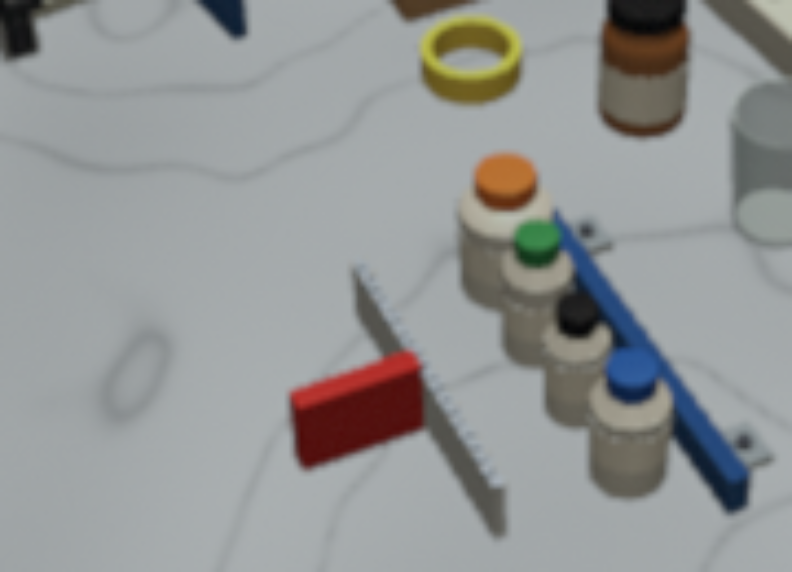

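View pics/t11c.png

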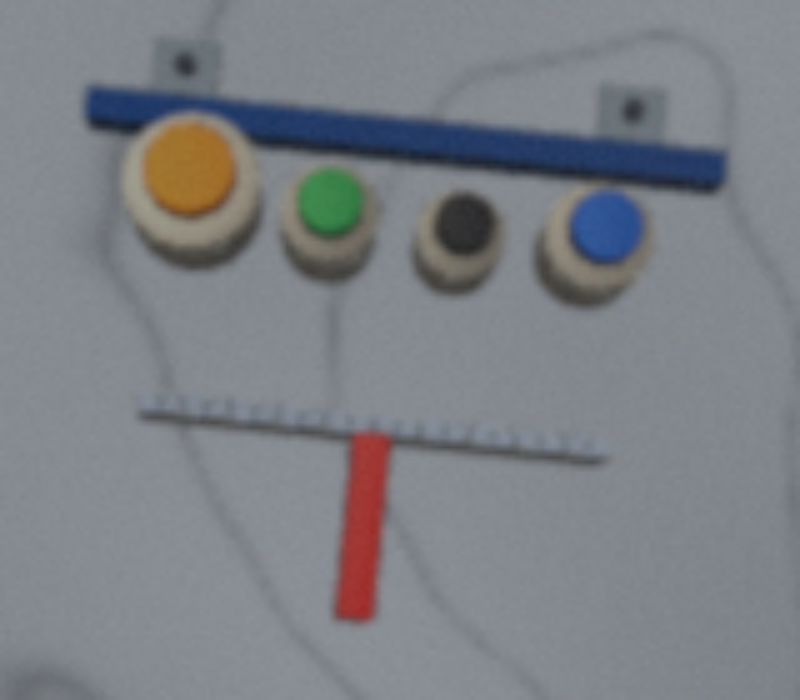

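View pics/top11.png

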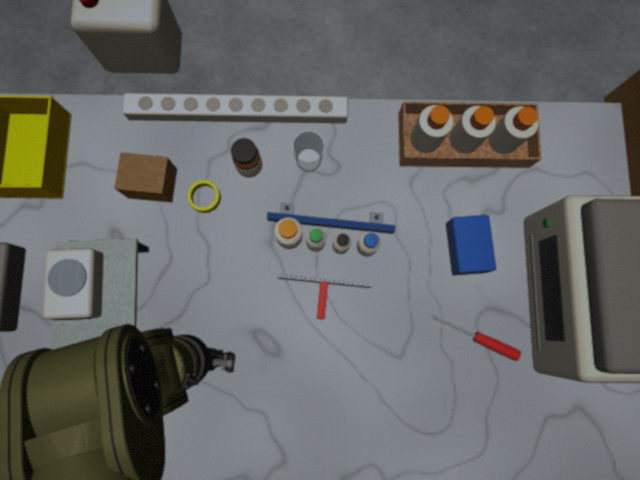

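```bash
python3 - <<'E'
from rf import *
r=dict(a=29,b=23,c=21,d=19)
for nm,u,v,h in(('a',189,168,.09),('c',331,202,.092),('d',465,224,.084),('b',607,227,.086)):
    x=torail(wz('top',250+u/5,195+v/5,h))[0]; print(nm,x,'nominal',-.058+r[nm]/1000,'front',x[0]-r[nm]/1000)
print('blade',torail([wz('top',250+140/5,195+405/5,.045),wz('top',250+607/5,195+454/5,.045)]))
# side caps: crop 4.4 origin 200,180
for nm,u,v,h in(('a',506,170,.09),('c',538,235,.092),('d',579,308,.084),('b',633,368,.086)):
    x=torail(wz('side',200+u/4.4,180+v/4.4,h))[0]; print('side',nm,x,'nominal',-.058+r[nm]/1000,'front',x[0]-r[nm]/1000)
E
```

```text
a [-0.0302  0.086 ] nominal -0.029 front -0.05919914915428515
c [-0.0386  0.0273] nominal -0.037000000000000005 front -0.05958355349069033
d [-0.0405 -0.0278] nominal -0.03900000000000001 front -0.05951761053993451
b [-0.0362 -0.0854] nominal -0.035 front -0.05916076714263305
blade [[-0.1236  0.0982]
 [-0.1243 -0.0977]]
side a [-0.027   0.0858] nominal -0.029 front -0.05597405311084837
side c [-0.036   0.0242] nominal -0.037000000000000005 front -0.05695676991877659
side d [-0.038  -0.0325] nominal -0.03900000000000001 front -0.057019731316452604
side b [-0.0336 -0.089 ] nominal -0.035 front -0.05655958722981591
```

```bash
python3 -c "
from cell import ctrl
print(ctrl.state()['t'],ctrl.finish_job())"
```

```text
the job is handed in; nothing more can be done
19.1 None
```

I finished the job and handed it in at t = 19.1 s. I pulled the straightedge out by its projecting end, let go, and took it again by the handle. I pushed the four bottles back until the tool stopped advancing and the wrist force read 7 N, which I took as the widest bottle meeting the rail. Then I drew the straightedge back, let go, and left it standing.

- **Bottles:** all four are upright. The top camera puts their fronts 59.2–59.6 mm from the rail, and the side camera puts them at 56.0–57.0 mm (target 58 ± 5 mm). The two cameras disagree by about 3 mm, but both readings are within tolerance.
- **Straightedge:** it stands upright with its front about 120 mm from the rail, parallel to it, and the gripper is clear of it.
- **Other objects:** the bystanders look unmoved in the last top picture; I compared them by eye and did not measure them.
- **Wrist force:** setting the straightedge down briefly pressed it on the table with about 10 N. The wrist readings I took during the push peaked at 7 N.

No check failed.

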